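# Bolt the stone chest

### The arm

A 6-joint arm with a two-finger parallel gripper is mounted at the origin on a cart in front of the work surface, level with it; the furniture and walls round the work are solid. World frame = base frame: x ahead of the robot, y to its left, z up, the work surface at z = 0. Lengths are in m, angles in rad, forces in N, time in s.
With the tool pointing down it reaches from about 0.225 to 0.875 m from the base axis. Payload 3.4 kg.
Tool frame: the origin (TCP) lies on the centre line of the jaws, within the pads' length; the fingertips stand 17 mm ahead of it and the grasp point (between the pads) lies 2 mm behind it (manip.finger_overhang is the distance from the TCP to the fingertips, in m); y points along the fingers, x is the direction in which the jaws open and shut, and the axes are right-handed (so a half turn about y gives the same grasp; the last joint's range is limited). The gripper opens to 85 mm and grips with 20 to 120 N. Pads are 22 mm wide; open, the fingers measure 114 mm over their backs; the gripper's body (76 mm by 85 mm) begins 54 mm behind the grasp point. The pads swing forward as they close: fully open they stand 13 mm farther back than shut.
Start: joints at [1.054, 0.276, 1.505, -0, 1.361, -0.121], TCP at [0.222, 0.531, 0.223] pointing down, gripper open.
Joint ranges: [-2.89, 2.89], [-0.75, 2.08], [0.22, 2.7], [-1.18, 4.32], [0.11, 2.71], [-2.7, 2.7]. Speed limits (rad/s): [2.57, 2.57, 3.14, 3.14, 3.14, 3.14].

### API

Orientations are given as a unit quaternion [w, x, y, z].
In Python, from rig import manip gives the robot as it stands.
- The arm moves only by the tool arm_command, never from a script. Its argument "commands" is a list of rows, each a list of 3 entries, a list of its own where there are three numbers: the finger opening in cm, from 0 to 8.54, then the shift along the world's x, y, z in cm, then the turn about the world's z in rad. A call has 1 to 12 rows; each row shifts and turns the commanded pose from where the row before left it; what a row does not reach is not made up. A row lasts 1/10 s, in which the tool goes at most 50 mm and 8.59 degrees, less where a joint would pass 70% of its speed; a pose out of reach is approached as far as the arm can. A call with a gripper value outside its range is refused whole. The fingers move at their own pace and stop on an object; "grip_force" is the grip in N (left out, the last holds). Time passes only in rows, so rows that do not move let the fingers close. It gives the time, the measured TCP pose, the force and the opening at its end, in the units of the state.
- manip.get_state(): the state, without advancing time (a new reading comes with each control period).
- manip.get_image(name): name is "side" or "top" or "wrist"; returns a dict with "pixels" (480x640x3 uint8, red, green, blue), "range_z" (480x640 float32, m along the optical axis (not along the pixel's ray), 0 where there is no reading), "intrinsics" (3x3 intrinsics, pixels), "R" (3x3) and "t" (3): a world point X has camera coordinates R X + t. Camera axes: x right, y down, z forward; pixel columns grow to the right and rows downward; lengths in m; the calibration is good to about 2 mm. A picture is of the moment at which its call begins.
- manip.sign_off(): hands the job in, once; it reports no verdict.
The state is a dict: "clock": time; "qpos": joint angles; "qd": joint speeds; "effort": joint torques, N m; "position": TCP position; "ee_rot": TCP orientation; "contact_force": force on the tool from outside, world axes, zero at the start; "moment": the same for the moment, N m; "width": finger opening in m.
Only numpy, scipy, OpenCV 4.12 (cv2) and the standard library are available. Lean on these libraries where they do the work, as an engineer would, in place of code of your own. Each camera call takes 0.05 s, during which the arm holds its last target.

### The job

Bolt the wooden chest shut: slide the sprung barrel bolt across with its handle up until it meets its stop, then, holding it there, turn the handle down towards the robot so that it lies fully down in the keeper notch, and let go. Work gently, without forcing the handle against the rail or the stop, and leave the things on and around the chest where they are.

Things in the scene. Friction and masses are not known exactly. Their poses are not given: they have to be found in the camera images.
- chest: Low wooden chest, 150 x 280 mm, 60 mm tall, fixed to the table. Origin: centre of its underside; x points to its hinged far edge (away from the robot at yaw 0), y along its length, z up. A steel barrel bolt lies on top near the edge facing the robot, parallel to y: its axis is at x = -55, z = 77 mm (17 mm above the top); front edge of the chest at x = -75.
- bolt_bed: Low steel bed of the bolt, fixed on the chest's top, axes as the chest's. Origin on the top below the handle at rest: (-55, -85, 60) mm in the chest frame. It carries bolt and handle. Beside it, on the robot's side (chest x = -73 to -65), a steel rail rises 20 mm over the bolt's axis and holds the handle up all the way: it can lean at most 0.26 rad to the robot.
- axis (a point): Point on the bolt's axis (fixed), where the handle stands at zero travel. The rail ends in the keeper notch, on the robot's side only: 13 mm wide for the 9 mm shank, open at the top, floor 6 mm below the axis. Its far wall is flush with the stop's face, so a shank resting on the stop is over the notch; more than 4 mm short of it it meets the rail's end instead.
- staple (a point): Centre of the underside of the fixed steel staple (36 x 16 mm, 31 mm tall) that the bolt's tip enters. Before it is the stop: a steel block 33 mm wide, 14 mm thick, 22 mm higher than the bolt's axis, met by the upright shank. Rail, notch and stop are one piece screwed on through slots: the stop comes anywhere from 31 to 73 mm of travel (no reading tells; feel or see it).
- bolt (a joint): Travel of the bolt in m: 0 at rest (drawn back), growing as it slides along the chest's +y axis. A spring draws it back, with 1.6 N at 0 and 4.5 N at 73 mm, so it returns when let go with the handle up; friction 0.6 N. The handle must not press on the stop or rail with over 15 N (5 N on the stop is plenty). In the notch it is held, springing back about 4 mm from the stop.
- handle (a joint): Turn of the handle about the bolt's axis in rad: 0 = upright, growing as it turns down towards the robot (the chest's -x), 1.57 = level; fully down at 1.60, where it stops. Light friction (0.03 N m) keeps it at the angle where it is left.
- knob (a point): Centre of the handle's black knob: a cylinder 14 mm thick, 24 mm long, its axis along the handle, 56 mm from the bolt's axis (its end is at 68 mm). A 9 mm steel shank joins it to the bolt. Lying down, the knob overhangs the chest's front edge. It can be pinched from above across its sides, along the chest's y axis, and pivots easily between the pads.
- jar: Bystander: orange pill jar with white cap, 42 mm in diameter, 58 mm tall, standing on the chest. Origin at the centre of its underside.
- stone: Bystander: smooth black stone, 24 x 34 x 15 mm, lying on the chest. Origin at the centre of its underside.
- block: Bystander: grey steel bench block 62 x 62 x 20 mm, on the table. Origin at the centre of its underside. Elsewhere, at the table's front corner to the robot's right (where the arm starts), stands a fixed rack of pliers: lift the tool to about 0.4 m before passing over it.

How it is judged:
By the outcome, as a careful person would: the job done as asked, in the order asked, and still so for the second after the job is handed in, with the robot touching nothing.
It also fails if it takes over 54 s, if anything falls off the work surface, if the arm or the gripper's body presses on something with over 40 N, if the wrist force passes 120 N, or if a joint passes its speed limit or range.

## Working session

There is one attempt and no reset: what is moved stays moved. The work goes in short steps, Python scripts to look and compute and a tool call to move; the robot and the scene stay as the last step left them, time stands still between calls to the robot, and variables do not carry over. Pictures are saved under pics/ and viewed, and the job is handed in when it is done.

Besides the shell and the picture viewer there is one more tool, called as name([rows], argument=value, ...), one row to a line, values as JSON. arm_command: Moves the arm, as the interface text tells. Its arguments: {"type":"object","properties":{"commands":{"type":"array"},"grip_force":{"type":"number"}},"required":["commands"]}

```bash
mkdir -p pics; ls; cat > h.py <<'E'
from rig import manip
import numpy as np, cv2
def shot(n,f):
    d=manip.get_image(n); np.savez('pics/'+f+'.npz',**{k:np.array(d[k]) for k in d})
    cv2.imwrite('pics/'+f+'.png',d['pixels'][:,:,::-1]); return d
def load(f): return np.load('pics/'+f+'.npz')
def w(d,u,v,z=None):
    z=d['range_z'][v,u] if z is None else z
    K=d['intrinsics']; c=np.array([(u-K[0,2])/K[0,0]*z,(v-K[1,2])/K[1,1]*z,z])
    return d['R'].T@(c-d['t'])
def onz(d,u,v,h):
    K=d['intrinsics'];r=d['R'].T@np.array([(u-K[0,2])/K[0,0],(v-K[1,2])/K[1,1],1]);o=-d['R'].T@d['t']
    return o+r*(h-o[2])/r[2]
def proj(d,X):
    c=d['R']@np.array(X)+d['t'];p=d['intrinsics']@c;return p[:2]/p[2]
def crop(f,u0,v0,u1,v1,s,o):
    im=cv2.imread('pics/'+f+'.png')[v0:v1,u0:u1];cv2.imwrite('pics/'+o+'.png',cv2.resize(im,None,fx=s,fy=s,interpolation=cv2.INTER_CUBIC))
E
python3 - <<'E'
from h import *
s=manip.get_state();print(s, manip.finger_overhang)
for n in('top','side','wrist'): d=shot(n,n+'0');print(n,-d['R'].T@d['t'],d['R'])
E
```

```text
pics
{'clock': 0.0, 'qpos': array([ 1.05400771e+00,  2.76567290e-01,  1.50615868e+00,  1.36582578e-05,
        1.36069922e+00, -1.20987707e-01]), 'qd': array([-0.00061036,  0.00078865, -0.00093871, -0.00084672, -0.00144504,
        0.00078704]), 'effort': array([-2.27109849e-03, -4.16761100e+01, -2.45807111e+01, -3.46591014e-04,
        1.10049875e-02,  1.31077570e-05]), 'position': array([0.22140554, 0.53005909, 0.22214535]), 'ee_rot': array([-0.58825949,  0.58883387,  0.39135337, -0.39251495]), 'contact_force': array([-0.13190663, -0.27830324,  0.20390906]), 'moment': array([-0.00206578,  0.01560229, -0.02909893]), 'width': 0.0853510313205712} 0.017
top [ 0.39715524 -0.01082311  1.11702705] [[ 8.68668132e-04 -9.99914148e-01  1.30744545e-02]
 [-9.83993050e-01 -3.18462198e-03 -1.78178383e-01]
 [ 1.78204723e-01 -1.27103945e-02 -9.83911339e-01]]
side [0.47401447 0.66069621 0.67995456] [[-0.99384319 -0.10940248 -0.01751615]
 [-0.05746237  0.64412751 -0.76275672]
 [ 0.09473011 -0.75705405 -0.64644827]]
wrist [0.14755249 0.56094862 0.37359165] [[ 0.38498805  0.92291753 -0.00272509]
 [ 0.87783986 -0.3652695   0.30979892]
 [ 0.28492346 -0.12166107 -0.95079819]]
```

View pics/top0.png

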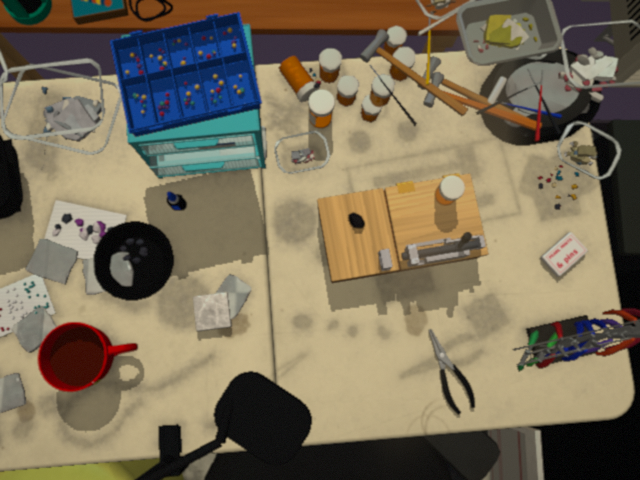

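View pics/side0.png

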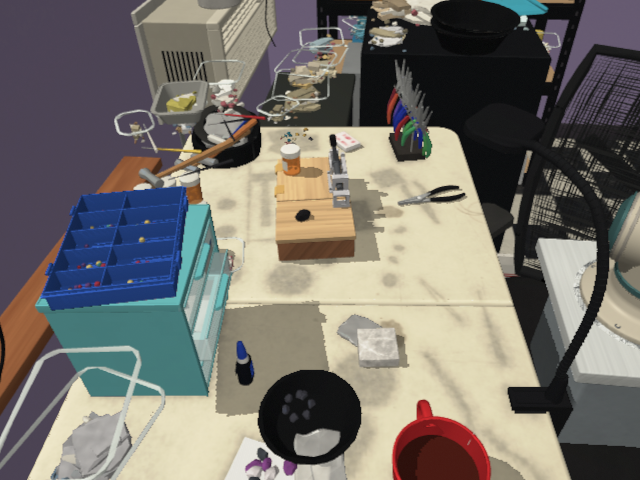

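```bash
python3 - <<'E'
from h import *
d=load('top0');s=load('side0')
print(proj(d,[.22,.53,.22]),proj(d,[0.22,-.53,.22]),proj(s,[.22,.53,.22]))
crop('top0',310,170,500,300,4,'tc');crop('side0',260,110,370,270,5,'sc')
E
```

```text
[-91.44006126 478.67846815] [672.31267187 477.29922312] [705.51426722 618.70404523]
```

View pics/tc.png

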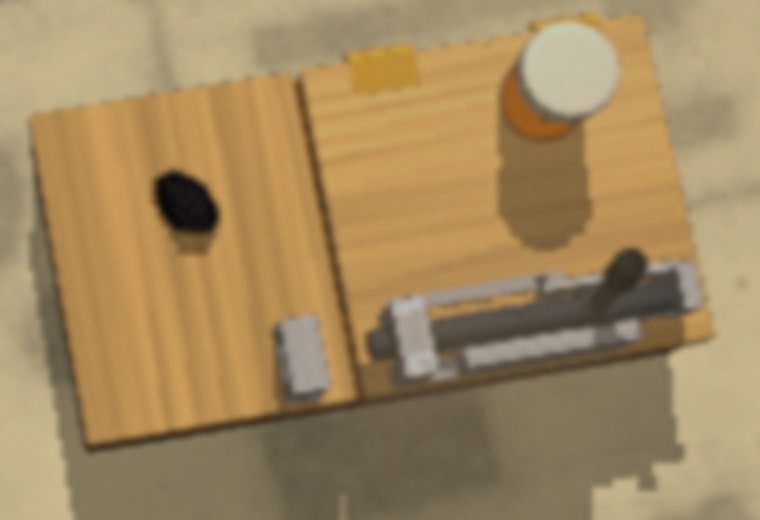

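View pics/sc.png

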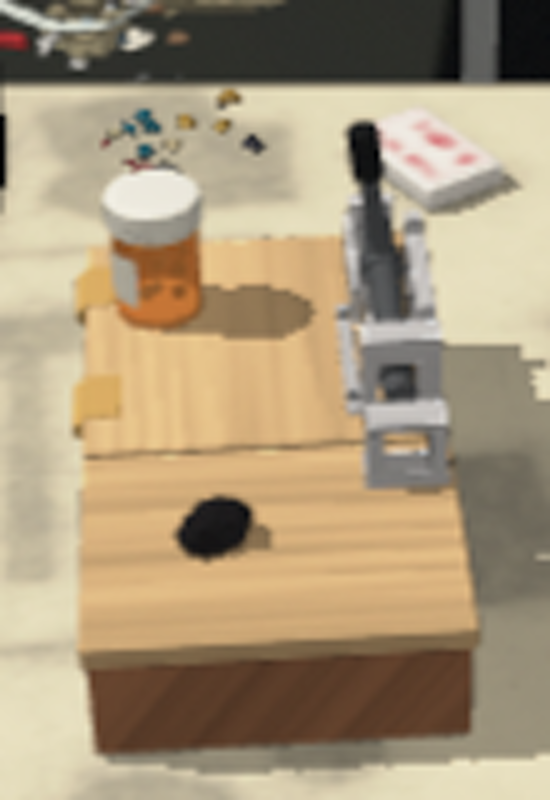

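View pics/wrist0.png

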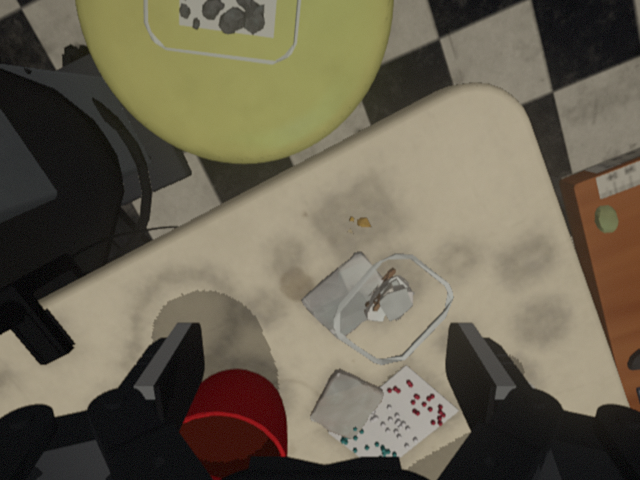

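```bash
cat >> h.py <<'E'
def chest(d):
    P=[onz(d,310+a/4,170+b/4,.06) for a,b in [(90,448),(712,340),(640,15),(30,115)]]
    L=np.array([[-.075,.14],[-.075,-.14],[.075,-.14],[.075,.14]])
    P=np.array(P)[:,:2];c=P.mean(0);H=(P-c).T@L
    th=np.arctan2(H[1,0]-H[0,1],H[0,0]+H[1,1]);R=np.array([[np.cos(th),-np.sin(th)],[np.sin(th),np.cos(th)]])
    print(P, c,th,(P-c)@R-L); return c,th,R
E
python3 - <<'E'
from h import *
d=load('top0');s=load('side0');c,th,R=chest(d)
def C(x,y,z): return np.r_[c+R@[x,y],z]
for n,p in dict(rest=(-.055,-.085,.077),knobend_up=(-.055,-.085,.145),).items(): 
    X=C(*p);u=proj(d,X);print(n,X,u,(u-[310,170])*4,(proj(s,X)-[260,110])*5)
# measured things
for a,b in [(630,262),(600,300),(410,300),(425,365),(465,355),(635,325),(305,345),(390,345),(440,370)]:
    u,v=310+a/4,170+b/4
    X=w(d,int(round(u)),int(round(v)));print((a,b),X,'chest',R.T@(X[:2]-c),X[2])
E
```

```text
[[ 0.51013989 -0.06381714]
 [ 0.5581634  -0.33644401]
 [ 0.705355   -0.31157834]
 [ 0.65816127 -0.03805007]] [ 0.60795489 -0.18747239] 0.17198973555600752 [[-2.09114940e-04 -1.42877469e-03]
 [ 4.47660723e-04  1.74774387e-03]
 [-2.76784375e-04  1.05573625e-03]
 [ 3.82385922e-05 -1.37470543e-03]]
rest [ 0.56831351 -0.28063118  0.077     ] [458.41502951 247.61230607] [593.66011804 310.4492243 ] [385.24074072 261.93821913]
knobend_up [ 0.56831351 -0.28063118  0.145     ] [469.0047861  240.80909832] [636.01914438 283.23639329] [384.26597328 123.28809459]
(630, 262) [ 0.57640391 -0.27965124  0.14394456] chest [-0.04686125 -0.08541913] 0.1439445629438659
(600, 300) [ 0.56817844 -0.27625556  0.10489331] chest [-0.05438422 -0.08066581] 0.10489331128215726
(410, 300) [ 0.5684471  -0.19598493  0.10183151] chest [-0.04038176 -0.00162546] 0.10183150783155924
(425, 365) [ 0.54156478 -0.20229352  0.099831  ] chest [-0.06794714 -0.00324026] 0.09983100293184966
(465, 355) [ 0.54548508 -0.21991876  0.09650976] chest [-0.06710112 -0.02127639] 0.0965097633172828
(635, 325) [ 0.56528663 -0.30362212  0.05916261] chest [-0.06191697 -0.1071337 ] 0.0591626085715016
(305, 345) [ 0.55107492 -0.15309892  0.09205388] chest [-0.05015799  0.04360094] 0.09205387802760064
(390, 345) [ 0.55223018 -0.19165468  0.08506847] chest [-0.05561833  0.00541631] 0.0850684680008759
(440, 370) [ 0.54397894 -0.21465084  0.07068322] chest [-0.06768347 -0.01582842] 0.07068321586081791
```

```bash
python3 - <<'E'
from h import *
d=load('top0')
for u,v in [(265,400),(225,400),(300,430),(225,440),(200,455),(170,440),(75,330),(130,240),(185,80),(320,110),(560,350),(620,340),(450,190),(450,445)]:
    print((u,v),w(d,u,v).round(3))
# cloud high points below x<.5
K=d['intrinsics'];z=d['range_z'];v,u=np.mgrid[:480,:640]
c=np.stack([(u-K[0,2])/K[0,0]*z,(v-K[1,2])/K[1,1]*z,z],-1)
X=(c-d['t'])@d['R'];m=(z>0)&(X[...,2]>.12)&(X[...,0]<.65)
Q=X[m]
import collections
g=collections.defaultdict(float)
for q in Q:
    k=(round(q[0],1),round(q[1],1));g[k]=max(g[k],q[2])
print(sorted((a,b,round(float(h),2)) for (a,b),h in g.items()))
E
```

```text
(265, 400) [0.336 0.033 0.358]
(225, 400) [0.336 0.081 0.357]
(300, 430) [ 0.301 -0.009  0.351]
(225, 440) [0.289 0.08  0.352]
(200, 455) [0.273 0.109 0.358]
(170, 440) [0.241 0.216 0.012]
(75, 330) [0.428 0.377 0.053]
(130, 240) [0.585 0.293 0.046]
(185, 80) [0.812 0.174 0.21 ]
(320, 110) [ 0.818 -0.042  0.076]
(560, 350) [ 0.395 -0.41   0.16 ]
(620, 340) [ 0.411 -0.523  0.123]
(450, 190) [ 0.66  -0.26   0.117]
(450, 445) [ 0.218 -0.29  -0.083]
[(np.float64(0.2), np.float64(0.1), 0.35), (np.float64(0.2), np.float64(0.2), 0.35), (np.float64(0.3), np.float64(0.0), 0.36), (np.float64(0.3), np.float64(0.1), 0.36), (np.float64(0.3), np.float64(0.2), 0.36), (np.float64(0.4), np.float64(-0.6), 0.13), (np.float64(0.4), np.float64(-0.5), 0.18), (np.float64(0.4), np.float64(-0.4), 0.19), (np.float64(0.4), np.float64(-0.3), 0.18), (np.float64(0.4), np.float64(0.0), 0.36), (np.float64(0.4), np.float64(0.1), 0.36), (np.float64(0.6), np.float64(-0.3), 0.15)]
```

```bash
python3 - <<'E'
from h import *
from scipy.spatial.transform import Rotation as Ro
s=manip.get_state();q=s['ee_rot'];M=Ro.from_quat([q[1],q[2],q[3],q[0]]).as_matrix();print(M.round(3),np.arctan2(M[1,0],M[0,0]))
E
```

```text
[[ 0.386 -0.001 -0.923]
 [ 0.923 -0.001  0.386]
 [-0.001 -1.     0.   ]] 1.1750015147379174
```

arm_command([
  [8.5,[0,0,3],-0.1],
  [8.5,[0,0,4],-0.14],
  [8.5,[0,0,4],-0.14],
  [8.5,[0,0,4],-0.14],
  [8.5,[0,0,4],-0.14],
  [8.5,[1,-1,3],-0.14],
  [8.5,[3,-2,0],-0.14],
  [8.5,[3,-2,0],-0.14],
  [8.5,[3,-2.5,0],-0.14],
  [8.5,[3,-3,0],-0.14],
  [8.5,[3,-3,0],-0.14],
  [8.5,[2,-3,0],-0.14],
], grip_force=20)

```text
clock: 1.35
position: [0.4034, 0.3642, 0.4421]
ee_rot: [-0.687, 0.688, -0.165, 0.165]
contact_force: [0.2, 0.4, -0.6]
width: 0.0843
```

```bash
python3 - <<'E'
from h import *
shot('top','top1');shot('side','side1')
a=cv2.imread('pics/top1.png');b=cv2.imread('pics/side1.png');cv2.imwrite('pics/both1.png',cv2.resize(np.hstack([a,b]),None,fx=.62,fy=.62))
s=manip.get_state();print(s['qpos'].round(3),s['position'])
E
```

```text
[ 0.604  0.188  1.099 -0.002  1.856  1.076] [0.40410298 0.3622101  0.44255373]
```

View pics/both1.png

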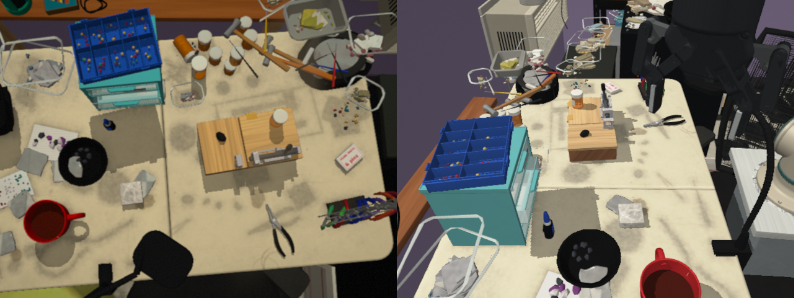

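arm_command([
  [8.5,[2,-4,0],-0.1],
  [8.5,[2.5,-5,0],-0.1],
  [8.5,[2.5,-5,0],-0.1],
  [8.5,[2.5,-5,0],-0.1],
  [8.5,[2,-6,0],-0.1],
  [8.5,[2,-6,0],-0.1],
  [8.5,[1,-6,0],-0.1],
  [8.5,[1,-6,0],-0.1],
  [8.5,[0.5,-6,-1],-0.08],
  [8.5,[0,-5,-3],-0.05],
  [8.5,[0,-5,-4],0],
  [8.5,[0,-4,-4],0],
])

```text
clock: 2.65
position: [0.5413, -0.1699, 0.342]
ee_rot: [0.543, -0.542, 0.453, -0.455]
contact_force: [0.5, 0.3, -0.3]
width: 0.0852
```

```bash
python3 - <<'E'
from h import *
from scipy.spatial.transform import Rotation as Ro
shot('wrist','w2');shot('side','side2');shot('top','top2')
s=manip.get_state();q=s['ee_rot'];M=Ro.from_quat([q[1],q[2],q[3],q[0]]).as_matrix()
print(s['clock'],s['qpos'].round(3),s['position'],np.arctan2(M[1,0],M[0,0]),M[2].round(3))
a=cv2.imread('pics/top2.png');b=cv2.imread('pics/side2.png');cv2.imwrite('pics/both2.png',cv2.resize(np.hstack([a,b]),None,fx=.62,fy=.62))
E
```

```text
2.8 [-0.427  0.225  1.295  0.     1.629  0.97 ] [ 0.53973443 -0.16908027  0.33921334] -1.3969202656944504 [-0.004 -1.    -0.006]
```

View pics/both2.png

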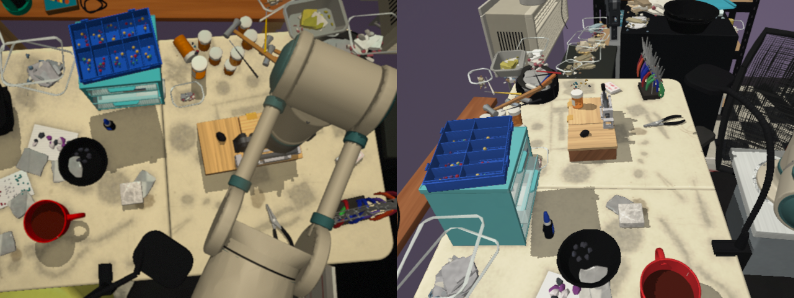

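View pics/w2.png

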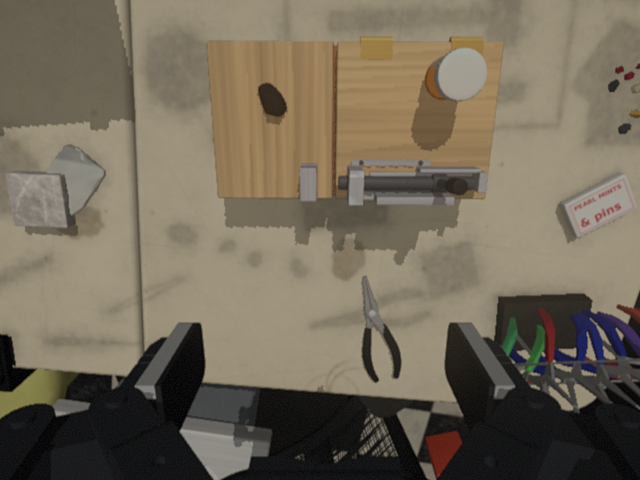

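```bash
python3 - <<'E'
from h import *
print(proj(load('side2'),[.54,-.17,.34]),proj(load('side2'),[.54,-.17,.42]))
crop('w2',290,140,500,220,3.8,'wc');d=load('w2');print(d['intrinsics'])
E
```

```text
[346.62261082  65.01899472] [346.93429487  15.39432884]
[[421.20381879   0.         324.49324653]
 [  0.         421.20381879 243.79216117]
 [  0.           0.           1.        ]]
```

View pics/wc.png

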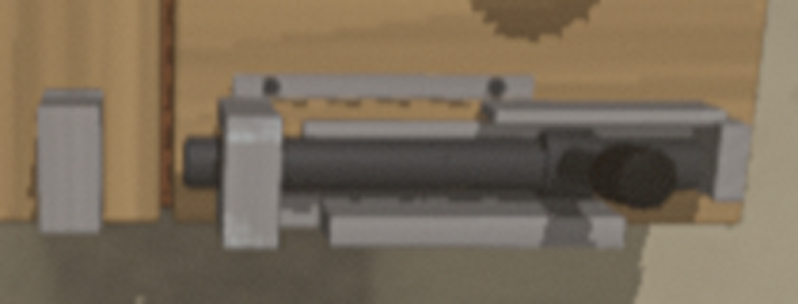

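View pics/side2.png

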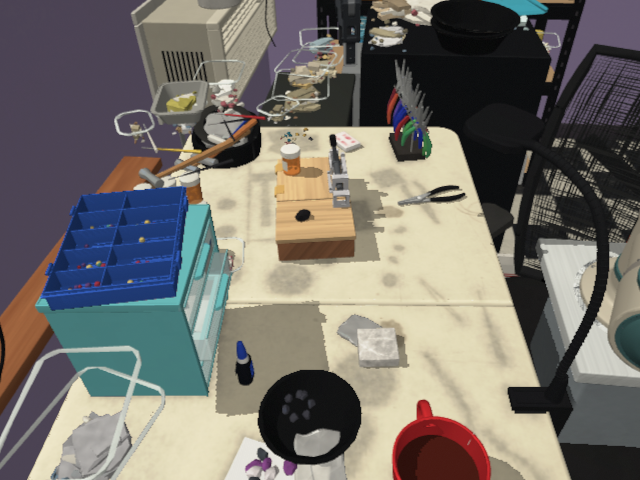

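```bash
python3 - <<'E'
from h import *
d=load('side2');print(proj(d,[.54,-.17,.34]),d['t'], load('side0')['t']); print(w(d,346,65), w(d,300,225))
d=load('w2');c,th,R=chest(load('top0'))
def g(a,b,z):
    u,v=290+a/3.8,140+b/3.8; X=onz(d,u,v,z);return (R.T@(X[:2]-c)*1000).round(1)
print('chest corners', g(160,220,.06),g(740,222,.06))
for n in [(208,41),(503,40),(217,198),(492,200)]: X=onz(d,*n,.06);print(n,(R.T@(X[:2]-c)*1000).round(1))
print('stop top R edge',g(278,247,.099),g(282,115,.099),'L',g(222,247,.099),g(224,115,.099))
print('rail end',g(330,215,.097),g(330,245,.097),g(625,245,.097))
print('knob top',g(635,177,.145),'range',[w(d,int(290+a/3.8),int(140+b/3.8))[2].round(4) for a,b in[(635,177),(250,180),(450,230),(350,165)]])
E
```

```text
[346.62261082  65.01899472] [0.55528804 0.1203053  0.89483475] [0.55528804 0.1203053  0.89483475]
[ 0.53739961 -0.12483881  0.35848578] [ 0.62057125 -0.08302957  0.05907994]
[[ 0.51013989 -0.06381714]
 [ 0.5581634  -0.33644401]
 [ 0.705355   -0.31157834]
 [ 0.65816127 -0.03805007]] [ 0.60795489 -0.18747239] 0.17198973555600752 [[-2.09114940e-04 -1.42877469e-03]
 [ 4.47660723e-04  1.74774387e-03]
 [-2.76784375e-04  1.05573625e-03]
 [ 3.82385922e-05 -1.37470543e-03]]
chest corners [-74.1  20.1] [ -73.9 -139.6]
(208, 41) [ 74.3 137.8]
(503, 40) [  76.7 -138.2]
(217, 198) [-74.8 140.3]
(492, 200) [ -75.5 -147.4]
stop top R edge [-72.7  -8.8] [-39.7  -8.7] L [-72.8   5.2] [-39.8   5.5]
rail end [-64.9 -21.8] [-72.6 -22.2] [-72.3 -96.8]
knob top [-46.4 -82.2] range [np.float64(0.1446), np.float64(0.0995), np.float64(0.0973), np.float64(0.0835)]
```

arm_command([
  [8.5,[0.7,-2.2,-2.4],0],
  [8.5,[0.7,-2.2,-2.4],0],
  [8.5,[0.7,-2.2,-2.4],0],
  [8.5,[0.7,-2.2,-2.4],0],
  [8.5,[0.7,-2.2,-2.4],0],
  [8.5,[0,0,0],0],
  [8.5,[0,0,0],0],
])

```text
clock: 3.5
position: [0.5768, -0.2771, 0.2233]
ee_rot: [0.543, -0.542, 0.454, -0.454]
contact_force: [0.7, 0.4, -0.1]
width: 0.0849
```

```bash
cat >> h.py <<'E'
c0=np.array([ 0.60795489,-0.18747239]);TH=.172;R0=np.array([[np.cos(TH),-np.sin(TH)],[np.sin(TH),np.cos(TH)]])
def C(x,y,z): return np.r_[c0+R0@[x,y],z]
def ch(X): return np.r_[(R0.T@(np.array(X)[:2]-c0))*1000,X[2]*1000].round(1)
def st():
    from scipy.spatial.transform import Rotation as Ro
    s=manip.get_state();q=s['ee_rot'];M=Ro.from_quat([q[1],q[2],q[3],q[0]]).as_matrix()
    print('t',s['clock'],'pos',s['position'].round(4),'chest',ch(s['position']),'yaw',np.arctan2(M[1,0],M[0,0]).round(3),'F chest',(R0.T@s['contact_force'][:2]).round(2),s['contact_force'][2].round(2),'w',s['width'].round(4));return s
E
python3 - <<'E'
from h import *
st();d=shot('wrist','w3');X=C(-.048,-.084,.1305)
print(X,proj(d,C(-.0465,-.084,.145)),w(d,*[int(round(i)) for i in proj(d,C(-.0465,-.084,.145))]))
E
```

```text
Traceback (most recent call last):
  File "h.py", line 30, in st
    print('t',s['clock'],'pos',s['position'].round(4),'chest',ch(s['position']),'yaw',np.arctan2(M[1,0],M[0,0]).round(3),'F chest',(R0.T@s['contact_force'][:2]).round(2),s['contact_force'][2].round(2),'w',s['width'].round(4));return s
                                                                                                                                                                                                             ^^^^^^^^^^^^^^^^
AttributeError: 'float' object has no attribute 'round'
```

```bash
sed -i "s/s\['width'\].round(4)/round(s['width'],4)/" h.py
python3 - <<'E'
from h import *
st();d=shot('wrist','w3');X=C(-.048,-.084,.1305)
print(X,proj(d,C(-.0465,-.084,.145)),w(d,*[int(round(i)) for i in proj(d,C(-.0465,-.084,.145))]))
E
```

```text
t 3.5 pos [ 0.5768 -0.2771  0.2233] chest [-46.  -83.  223.3] yaw -1.394 F chest [0.71 0.28] -0.08 w 0.0849
[ 0.57504002 -0.27844827  0.1305    ] [326.04990045 251.06951692] [ 0.57652043 -0.27816223  0.14489906]
```

View pics/w3.png

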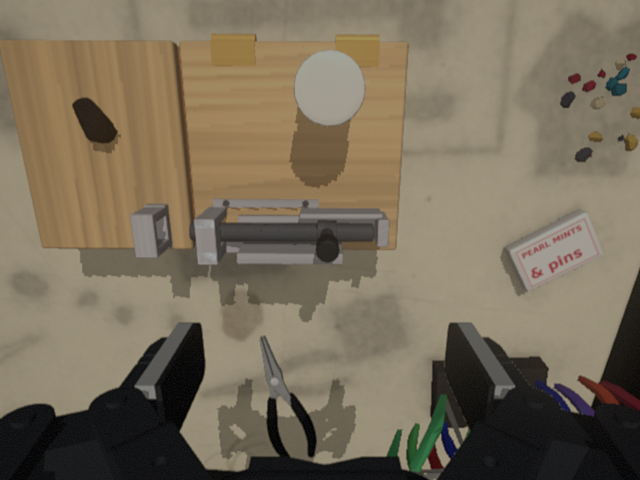

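arm_command([
  [8.5,[-0.2,-0.1,-2.0],0],
  [8.5,[0,0,-2.0],0],
  [8.5,[0,0,-2.0],0],
  [8.5,[0,0,-2.0],0],
  [8.5,[0,0,-1.3],0],
  [8.5,[0,0,0],0],
  [8.5,[0,0,0],0],
])

```text
clock: 4.25
position: [0.5747, -0.2793, 0.1309]
ee_rot: [0.542, -0.542, 0.453, -0.455]
contact_force: [0.5, 0.3, 0.4]
width: 0.085
```

```bash
python3 - <<'E'
from h import *
st();d=shot('wrist','w4');shot('side','side4');crop('side4',270,60,410,260,3,'s4c')
E
```

```text
t 4.25 pos [ 0.5747 -0.2793  0.1309] chest [-48.4 -84.8 130.9] yaw -1.394 F chest [0.54 0.18] 0.43 w 0.085
```

View pics/w4.png

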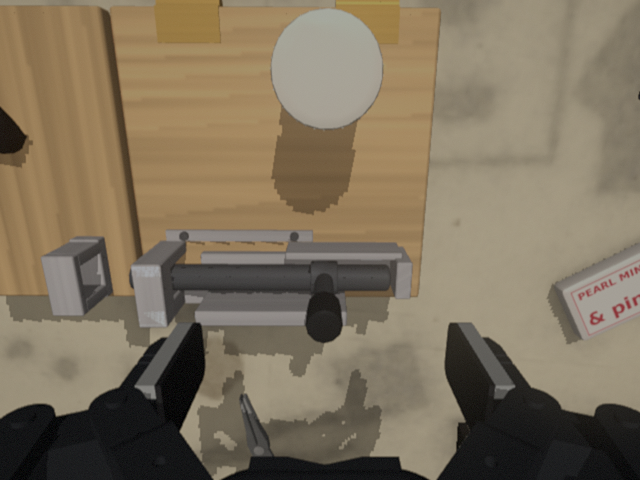

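View pics/s4c.png

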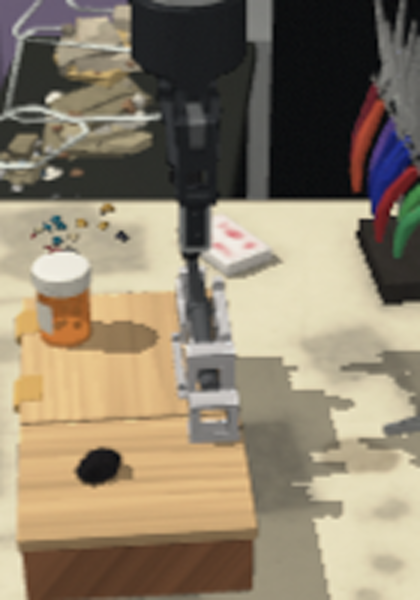

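arm_command([
  [5,[0,0,0],0],
  [3,[0,0,0],0],
  [2,[0,0,0],0],
  [1,[0,0,0],0],
  [1,[0,0,0],0],
  [1,[0,0,0],0],
  [1,[0,0,0],0],
  [1,[0,0,0],0],
], grip_force=20)

```text
clock: 5.15
position: [0.5739, -0.2792, 0.1296]
ee_rot: [0.542, -0.542, 0.454, -0.454]
contact_force: [-0.6, 1.7, 2.2]
width: 0.0123
```

```bash
python3 - <<'E'
from h import *
st();d=shot('wrist','w5')
E
```

```text
t 5.15 pos [ 0.5739 -0.2792  0.1296] chest [-49.3 -84.6 129.6] yaw -1.395 F chest [-0.32  1.82] 2.21 w 0.0123
```

View pics/w5.png

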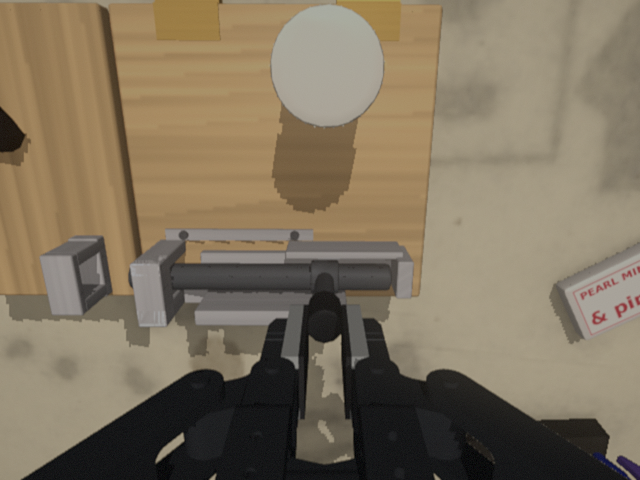

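```bash
python3 - <<'E'
from h import *
d=load('w5')
for p in [(325,320),(325,305),(325,335)]: print(p,ch(onz(d,*p,.144)),ch(w(d,*p)))
for z in (.145,.132,.113): print(z,proj(d,C(-.0493,-.0846,z)),proj(d,C(-.0383,-.0846,z)))
crop('w5',250,230,400,440,3.5,'w5c')
E
```

```text
(325, 320) [-44.4 -84.8 144. ] [-44.1 -84.8 144.5]
(325, 305) [-38.4 -84.8 144. ] [-39.6 -84.8 141.5]
(325, 335) [-50.5 -84.9 144. ] [-49.3 -84.8 146.1]
0.145 [324.33152048 333.41475735] [324.46356037 306.12025162]
0.132 [324.31741079 316.52410419] [324.43911601 290.950889  ]
0.113 [324.30019809 295.91884053] [324.4094072  272.51458164]
```

View pics/w5c.png

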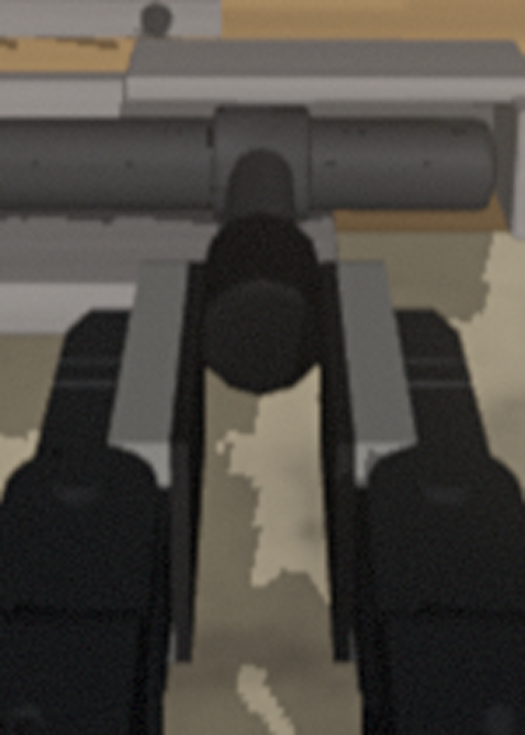

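arm_command([
  [1,[-0.09,0.49,0],0],
  [1,[-0.17,0.99,0],0],
  [1,[-0.17,0.98,0],0],
  [1,[-0.17,0.99,0],0],
  [1,[-0.17,0.98,0],0],
  [1,[-0.17,0.99,0],0],
  [1,[0,0,0],0],
  [1,[0,0,0],0],
])

```text
clock: 6.0
position: [0.5644, -0.2248, 0.1296]
ee_rot: [-0.542, 0.542, -0.454, 0.454]
contact_force: [0.8, -4.2, 0.4]
width: 0.012
```

```bash
python3 - <<'E'
from h import *
st();d=shot('wrist','w6');crop('w6',180,200,450,420,2.9,'w6c')
E
```

```text
t 6.0 pos [ 0.5644 -0.2248  0.1296] chest [-49.3 -29.3 129.6] yaw -1.394 F chest [ 0.11 -4.25] 0.44 w 0.012
```

View pics/w6c.png

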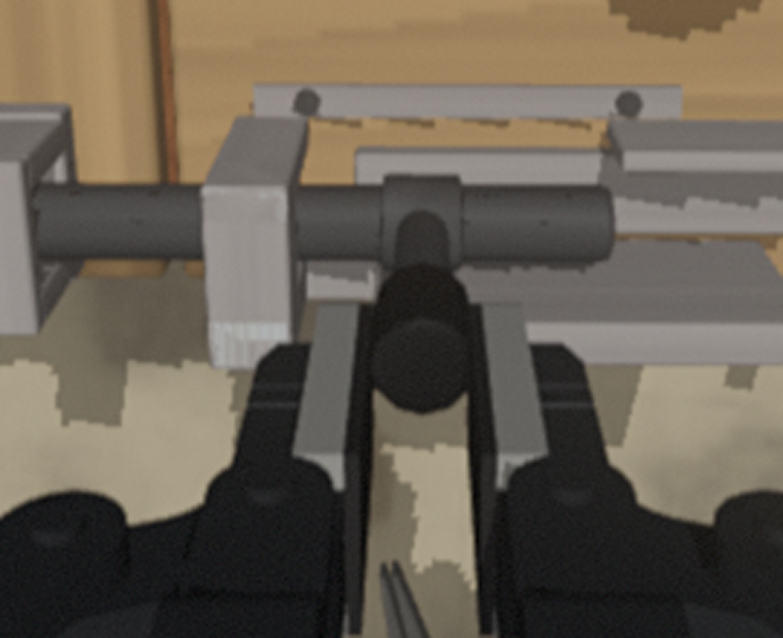

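arm_command([
  [1,[-0.09,0.5,0],0],
  [1,[-0.1,0.6,0],0],
  [1,[0,0,0],0],
  [1,[0,0,0],0],
])

```text
clock: 6.45
position: [0.5627, -0.2144, 0.1296]
ee_rot: [0.542, -0.542, 0.454, -0.454]
contact_force: [1.1, -4.1, 1.2]
width: 0.0123
```

```bash
python3 -c "
from h import *
st()"
```

```text
t 6.45 pos [ 0.5627 -0.2144  0.1296] chest [-49.2 -18.8 129.6] yaw -1.395 F chest [ 0.43 -4.19] 1.21 w 0.0123
```

arm_command([
  [1,[-0.03,0.2,0],0],
  [1,[0,0,0],0],
  [1,[0,0,0],0],
])

```text
clock: 6.75
position: [0.5624, -0.2126, 0.1296]
ee_rot: [-0.542, 0.542, -0.454, 0.454]
contact_force: [-0.4, -4.8, 1.3]
width: 0.0119
```

```bash
python3 -c "
from h import *
st();d=shot('wrist','w7');crop('w7',180,200,450,420,2.9,'w7c')"
```

```text
t 6.75 pos [ 0.5624 -0.2126  0.1296] chest [-49.2 -17.  129.6] yaw -1.395 F chest [-1.21 -4.62] 1.27 w 0.0119
```

View pics/w7c.png

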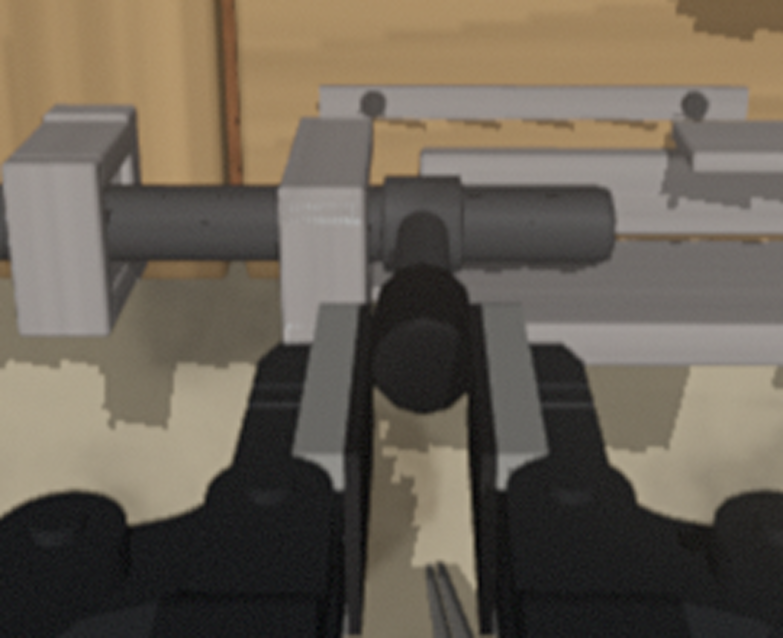

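arm_command([
  [1,[-0.02,0.15,0],0],
  [1,[0,0,0],0],
  [1,[0,0,0],0],
])

```text
clock: 7.1
position: [0.5622, -0.2109, 0.1296]
ee_rot: [-0.542, 0.542, -0.454, 0.454]
contact_force: [-0.2, -4.6, 1.5]
width: 0.0123
```

arm_command([
  [1,[-0.02,0.1,0],0],
  [1,[0,0,0],0],
  [1,[0,0,0],0],
])

```text
clock: 7.4
position: [0.562, -0.2099, 0.1296]
ee_rot: [-0.542, 0.542, -0.454, 0.454]
contact_force: [0.7, -4.1, 2.2]
width: 0.0122
```

arm_command([
  [1,[-0.02,0.1,0],0],
  [1,[0,0,0],0],
  [1,[0,0,0],0],
])

```text
clock: 7.7
position: [0.5619, -0.2089, 0.1296]
ee_rot: [0.542, -0.542, 0.454, -0.454]
contact_force: [1.3, -4.2, 0.6]
width: 0.0125
```

```bash
python3 -c "
from h import *
st()"
```

```text
t 7.7 pos [ 0.5619 -0.2089  0.1296] chest [-49.1 -13.2 129.6] yaw -1.395 F chest [ 0.6  -4.37] 0.55 w 0.0125
```

arm_command([
  [1,[-0.01,0.06,0],0],
  [1,[0,0,0],0],
  [1,[0,0,0],0],
])

```text
clock: 8.0
position: [0.5618, -0.2083, 0.1296]
ee_rot: [-0.542, 0.542, -0.454, 0.454]
contact_force: [0.9, -5.3, 1.5]
width: 0.0124
```

```bash
python3 -c "
from h import *
st();d=shot('wrist','w8');crop('w8',180,200,450,420,2.9,'w8c')"
```

```text
t 8.0 pos [ 0.5618 -0.2083  0.1296] chest [-49.1 -12.6 129.6] yaw -1.395 F chest [ 0.03 -5.36] 1.53 w 0.0124
```

View pics/w8c.png

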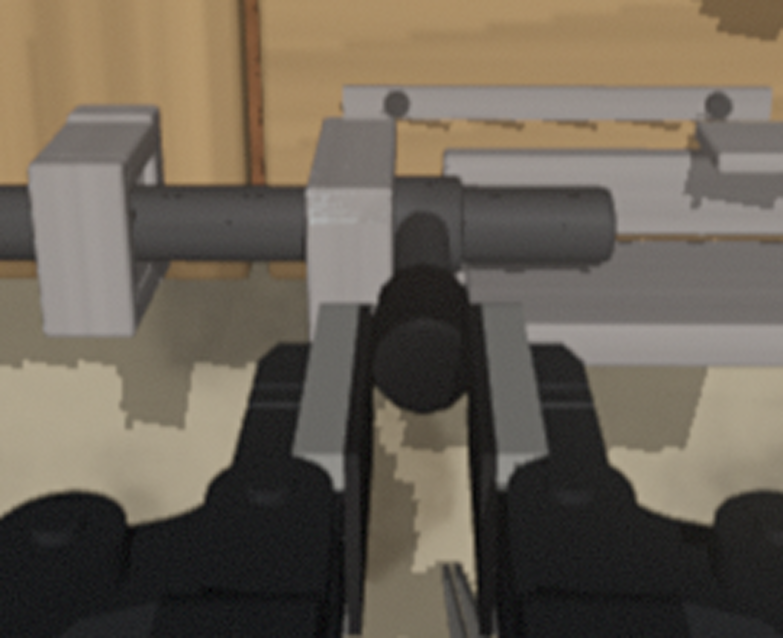

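arm_command([
  [1,[-0.01,0.05,0],0],
  [1,[0,0,0],0],
  [1,[0,0,0],0],
])

```text
clock: 8.35
position: [0.5617, -0.2079, 0.1296]
ee_rot: [-0.542, 0.542, -0.454, 0.454]
contact_force: [0.3, -5.3, 0.7]
width: 0.0123
```

```bash
python3 -c "
from h import *
st()"
```

```text
t 8.35 pos [ 0.5617 -0.2079  0.1296] chest [-49.1 -12.3 129.6] yaw -1.395 F chest [-0.64 -5.31] 0.66 w 0.0123
```

arm_command([
  [1,[-0.01,0.05,0],0],
  [1,[0,0,0],0],
  [1,[0,0,0],0],
])

```text
clock: 8.65
position: [0.5617, -0.2079, 0.1296]
ee_rot: [-0.542, 0.542, -0.454, 0.455]
contact_force: [1.4, -5.5, 0.5]
width: 0.0121
```

```bash
python3 -c "
from h import *
st()"
```

```text
t 8.65 pos [ 0.5617 -0.2079  0.1296] chest [-49.1 -12.2 129.6] yaw -1.395 F chest [ 0.44 -5.7 ] 0.47 w 0.0121
```

arm_command([
  [1,[-0.01,0.06,0],0],
  [1,[0,0,0],0],
  [1,[0,0,0],0],
])

```text
clock: 8.95
position: [0.5617, -0.2078, 0.1296]
ee_rot: [-0.542, 0.542, -0.453, 0.455]
contact_force: [0.4, -7.1, 0.0]
width: 0.0124
```

```bash
python3 -c "
from h import *
st()"
```

```text
t 8.95 pos [ 0.5617 -0.2078  0.1296] chest [-49.1 -12.1 129.6] yaw -1.395 F chest [-0.84 -7.05] 0.04 w 0.0124
```

```bash
python3 -c "
from h import *
A=np.r_[-.105,0,.1,.2,.3,.4,.5,.6,.7,.8,.9,1,1.1,1.2,1.3,1.4,1.5,1.6]
P=np.array([C(-.055-.055*np.sin(a),-.0122,.075+.055*np.cos(a)) for a in A])
for a,r in zip(A[1:],(np.diff(P,axis=0)*100).round(2)): print(round(a,2),r)
"
```

```text
0.0 [-0.57 -0.1   0.03]
0.1 [-0.54 -0.09 -0.03]
0.2 [-0.54 -0.09 -0.08]
0.3 [-0.52 -0.09 -0.14]
0.4 [-0.51 -0.09 -0.19]
0.5 [-0.49 -0.08 -0.24]
0.6 [-0.46 -0.08 -0.29]
0.7 [-0.43 -0.07 -0.33]
0.8 [-0.4  -0.07 -0.37]
0.9 [-0.36 -0.06 -0.41]
1.0 [-0.32 -0.05 -0.45]
1.1 [-0.27 -0.05 -0.48]
1.2 [-0.22 -0.04 -0.5 ]
1.3 [-0.17 -0.03 -0.52]
1.4 [-0.12 -0.02 -0.54]
1.5 [-0.07 -0.01 -0.55]
1.6 [-0.01 -0.   -0.55]
```

arm_command([
  [1,[-0.57,-0.1,0.03],0],
  [1,[-0.54,-0.09,-0.03],0],
  [1,[-0.54,-0.09,-0.08],0],
  [1,[-0.52,-0.09,-0.14],0],
  [1,[0,0,0],0],
  [1,[0,0,0],0],
])

```text
clock: 9.55
position: [0.5405, -0.2115, 0.1282]
ee_rot: [-0.542, 0.542, -0.453, 0.455]
contact_force: [1.0, -6.2, 4.0]
width: 0.0121
```

```bash
python3 -c "
from h import *
st();d=shot('wrist','w9');crop('w9',180,200,450,420,2.9,'w9c')"
```

```text
t 9.55 pos [ 0.5405 -0.2115  0.1282] chest [-70.6 -12.2 128.2] yaw -1.395 F chest [-0.06 -6.31] 4.05 w 0.0121
```

View pics/w9c.png

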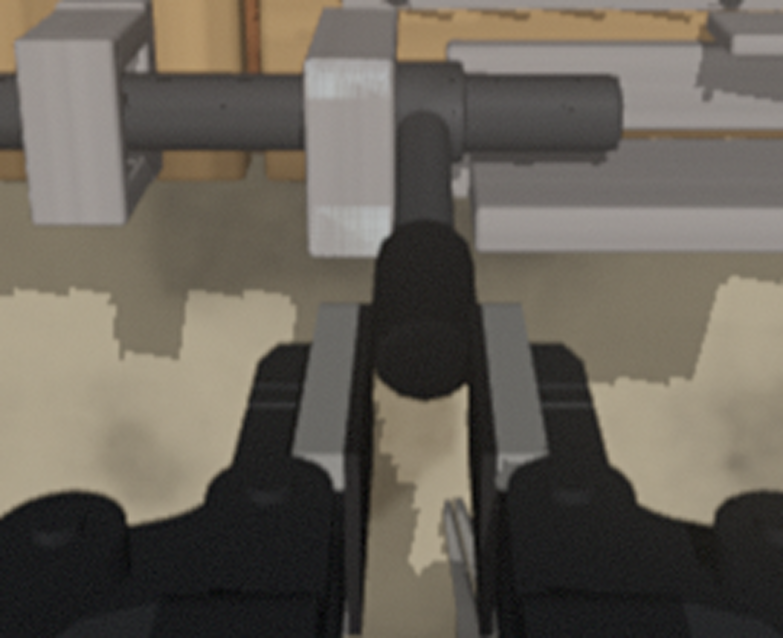

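arm_command([
  [1,[-0.51,-0.06,-0.19],0],
  [1,[-0.49,-0.08,-0.24],0],
  [1,[-0.46,-0.08,-0.29],0],
  [1,[-0.43,-0.07,-0.33],0],
  [1,[-0.4,-0.07,-0.37],0],
  [1,[0,0,0],0],
  [1,[0,0,0],0],
])

```text
clock: 10.3
position: [0.5165, -0.2158, 0.1148]
ee_rot: [-0.541, 0.543, -0.453, 0.455]
contact_force: [-3.4, -8.1, 9.0]
width: 0.012
```

```bash
python3 -c "
from h import *
st();d=shot('wrist','w10');crop('w10',180,200,450,420,2.9,'w10c')"
```

```text
t 10.3 pos [ 0.5165 -0.2158  0.1148] chest [-95.  -12.2 114.8] yaw -1.394 F chest [-4.78 -7.38] 8.97 w 0.012
```

View pics/w10c.png

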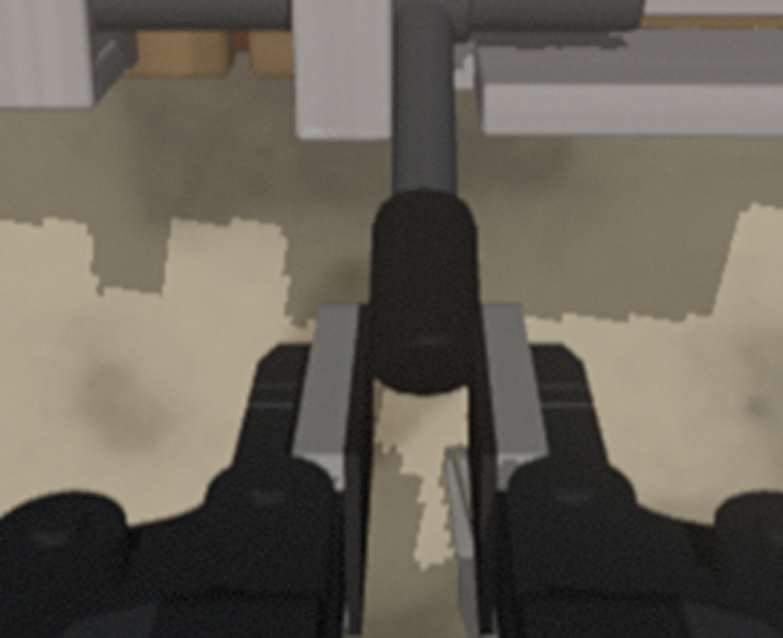

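arm_command([
  [1,[-0.1,-0.02,0.1],0],
  [1,[-0.37,-0.06,-0.39],0],
  [1,[-0.34,-0.05,-0.43],0],
  [1,[-0.3,-0.05,-0.47],0],
  [1,[0,0,0],0],
  [1,[0,0,0],0],
])

```text
clock: 10.95
position: [0.5044, -0.2178, 0.1022]
ee_rot: [-0.541, 0.544, -0.454, 0.454]
contact_force: [-3.8, -9.9, 5.9]
width: 0.0124
```

```bash
python3 -c "
from h import *
st()"
```

```text
t 10.95 pos [ 0.5044 -0.2178  0.1022] chest [-107.2  -12.1  102.2] yaw -1.394 F chest [-5.48 -9.11] 5.87 w 0.0124
```

arm_command([
  [1,[-0.3,-0.08,-0.55],0],
  [1,[-0.22,-0.06,-0.53],0],
  [1,[0,0,0],0],
  [1,[0,0,0],0],
])

```text
clock: 11.35
position: [0.4987, -0.2187, 0.0909]
ee_rot: [-0.541, 0.544, -0.454, 0.454]
contact_force: [-4.5, -8.9, 5.3]
width: 0.012
```

```bash
python3 -c "
from h import *
st();d=shot('wrist','w11');crop('w11',180,180,450,400,2.9,'w11c');shot('side','side11');crop('side11',290,100,390,240,4,'s11c')"
```

```text
t 11.35 pos [ 0.4987 -0.2187  0.0909] chest [-113.   -12.1   90.9] yaw -1.394 F chest [-5.99 -7.97] 5.28 w 0.012
```

View pics/w11c.png

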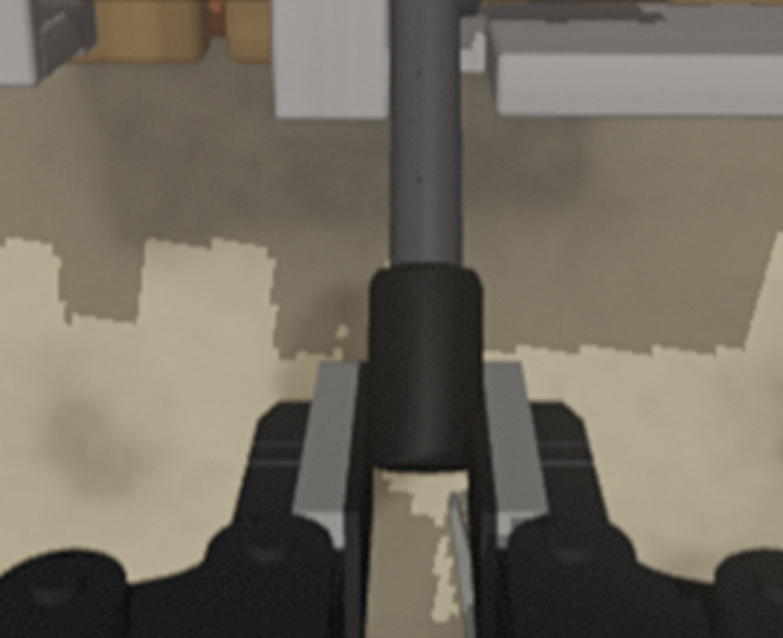

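View pics/s11c.png

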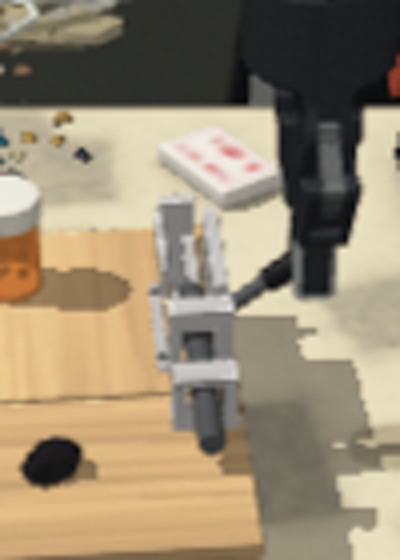

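```bash
python3 -c "
from h import *
d=load('w11')
for v in range(190,350,8): print(v,ch(w(d,326,v)))
print(proj(d,C(-.113,-.0121,.093)))
s=manip.get_state();print(s['moment'],s['effort'].round(2))
"
```

```text
190 [-63.7 -12.5  87.9]
198 [-65.8 -12.5  92.2]
206 [-68.7 -12.5  92. ]
214 [-71.2 -12.5  94.4]
222 [-73.5 -12.5  96.7]
230 [-75.8 -12.5  99.1]
238 [-78.6 -12.5  99.6]
246 [-80.7 -12.5 102.2]
254 [-83.  -12.5 104.1]
262 [-85.7 -12.5 104.8]
270 [-86.8 -12.5 109.5]
278 [-89.2 -12.5 110.8]
286 [-91.1 -12.5 113. ]
294 [-93.6 -12.5 114. ]
302 [-96.1 -12.5 114.9]
310 [-97.9 -12.5 117.2]
318 [-99.8 -12.5 119.1]
326 [-102.3  -12.5  119.9]
334 [-104.3  -12.5  121.5]
342 [-110.1  -12.6  116.9]
[324.28807893 316.17457647]
[-1.49328553  0.69712159 -0.06423815] [  5.83 -38.47 -18.39   3.09   0.26  -0.07]
```

```bash
python3 -c "
from h import *
for f in ('w8','w9','w10','w11'):
  d=load(f);P=[]
  for v in range(200,345,3):
    for u in (324,326,328):
      X=ch(w(d,u,v)); P.append(X)
  P=np.array(P);m=(P[:,2]>86)&(P[:,2]<150)
  Q=P[m];print(f);print(Q[::12])
"; python3 -c "
from h import *
crop('side11',300,150,360,210,10,'s11d')"
```

```text
w8
[[-48.3 -12.5  91. ]
 [-46.5 -12.5 109.4]
 [-40.4 -12.5 134.3]
 [-40.1 -12.5 144.9]
 [-44.9 -12.5 144.9]
 [-49.8 -12.5 144.9]]
w9
[[-50.8 -13.   86.8]
 [-53.8 -13.9  95.8]
 [-55.4 -13.8 107.5]
 [-57.  -13.7 117.5]
 [-57.3 -13.5 129.4]
 [-58.6 -13.4 137.4]
 [-60.1 -13.4 144.2]
 [-64.5 -13.4 144.9]
 [-70.  -13.4 143.8]]
w10
[[-54.8 -12.9  86.6]
 [-58.6 -12.9  93.1]
 [-62.1 -12.8  99.4]
 [-65.9 -12.8 103.8]
 [-69.1 -12.8 109.6]
 [-72.1 -12.8 114.9]
 [-73.6 -12.7 123.4]
 [-77.2 -12.7 126.1]
 [-79.1 -12.7 132.2]
 [-81.8 -12.7 135.9]
 [-85.1 -12.6 138.3]
 [-92.  -12.7 134.3]]
w11
[[ -66.9  -11.8   90.3]
 [ -70.6  -11.8   93.7]
 [ -74.1  -11.8   97.1]
 [ -77.9  -11.8   99.3]
 [ -81.2  -11.8  102.9]
 [ -84.6  -11.8  105.8]
 [ -88.1  -11.8  108.1]
 [ -90.7  -11.8  112.5]
 [ -94.   -11.8  114.8]
 [ -97.2  -11.9  117.1]
 [-100.9  -11.9  118.5]
 [-103.7  -11.9  121.3]]
```

View pics/s11d.png

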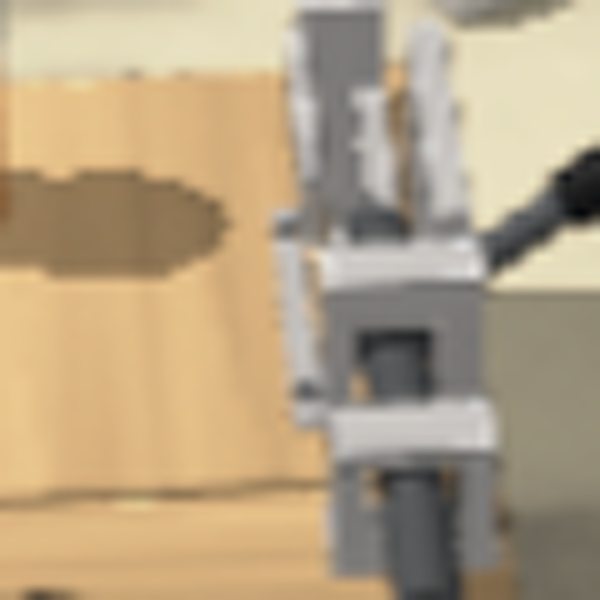

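arm_command([
  [1.6,[0,0,0],0],
  [2.0,[0,0,0],0],
  [2.6,[0,0,0],0],
  [2.6,[0,0,0],0],
])

```text
clock: 11.85
position: [0.4997, -0.2166, 0.0902]
ee_rot: [-0.542, 0.542, -0.455, 0.454]
contact_force: [-1.8, -4.0, 0.7]
width: 0.0259
```

```bash
cat >> h.py <<'E'
def ang(f,us=(-1,0,1)):
    """fit handle's top line in the wrist view; lists knob end"""
    d=load(f);K=d['intrinsics'];z=d['range_z'];v,u=np.mgrid[:480,:640]
    c=np.stack([(u-K[0,2])/K[0,0]*z,(v-K[1,2])/K[1,1]*z,z],-1);X=(c-d['t'])@d['R']
    L=np.stack([((X[...,:2]-c0)@R0)[...,0],((X[...,:2]-c0)@R0)[...,1],X[...,2]],-1)*1000
    # shank: dark pixels, z>axis, x between -62 and -125, y -25..-5
    m=(z>0)&(L[...,0]<-58)&(L[...,0]>-135)&(L[...,2]>66)&(L[...,1]<0)&(L[...,1]>-30)&(d['pixels'].max(-1)<90)
    return L[m],np.argwhere(m)
E
python3 -c "
from h import *
st();d=shot('wrist','w12');crop('w12',180,180,450,400,2.9,'w12c')
for v in range(190,350,10): print(v,[ch(w(d,u,v)).tolist() for u in (322,328)])
"
```

```text
t 11.85 pos [ 0.4997 -0.2166  0.0902] chest [-111.6  -10.2   90.2] yaw -1.395 F chest [-2.48 -3.59] 0.73 w 0.0259
190 [[-65.5, -9.0, 70.7], [-65.6, -11.5, 70.3]]
200 [[-69.4, -9.0, 72.1], [-69.7, -11.5, 70.7]]
210 [[-90.8, -8.7, 0.6], [-90.8, -12.2, 0.3]]
220 [[-96.7, -8.7, 1.1], [-96.7, -12.2, 1.1]]
230 [[-103.1, -8.7, 0.0], [-103.2, -12.3, -0.3]]
240 [[-109.5, -8.7, -0.1], [-109.3, -12.3, 0.2]]
250 [[-115.7, -8.7, 0.1], [-115.7, -12.4, 0.2]]
260 [[-122.6, -8.8, -0.9], [-122.0, -12.4, 0.5]]
270 [[-128.7, -8.8, 0.3], [-129.1, -12.5, -0.8]]
280 [[-135.4, -8.8, 0.2], [-89.6, -11.4, 107.7]]
290 [[-141.9, -8.8, 0.6], [-92.6, -11.4, 109.4]]
300 [[-149.1, -8.8, -0.0], [-95.1, -11.4, 112.1]]
310 [[-155.5, -8.9, 1.2], [-97.6, -11.4, 114.5]]
320 [[-163.1, -8.9, 0.2], [-100.8, -11.4, 115.5]]
330 [[-170.3, -8.9, 0.3], [-102.9, -11.4, 118.5]]
340 [[-177.3, -8.9, 0.8], [-106.2, -11.4, 119.2]]
```

View pics/w12c.png

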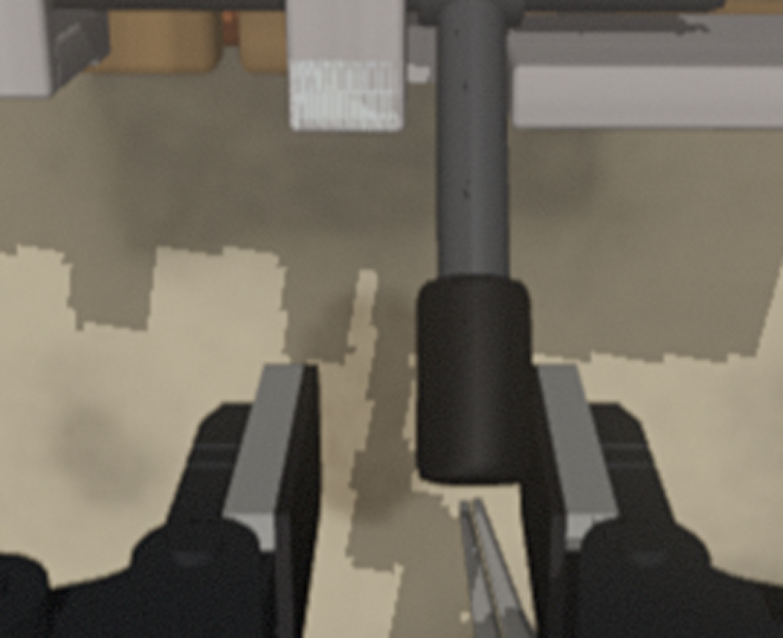

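arm_command([
  [3.6,[0.05,-0.3,0],0],
  [3.6,[0,0,0],0],
  [3.6,[0,0,0],0],
])

```text
clock: 12.2
position: [0.501, -0.2193, 0.0901]
ee_rot: [0.542, -0.542, 0.455, -0.454]
contact_force: [-0.3, -0.0, 0.3]
width: 0.0361
```

```bash
python3 -c "
from h import *
st();d=shot('wrist','w13');crop('w13',180,180,450,400,2.9,'w13c')
for v in range(190,350,10): print(v,[ch(w(d,u,v)).tolist() for u in (326,334,340)])
"
```

```text
t 12.2 pos [ 0.501  -0.2193  0.0901] chest [-110.9  -13.    90.1] yaw -1.395 F chest [-0.32  0.01] 0.31 w 0.0361
190 [[-61.7, -13.5, 86.5], [-61.4, -16.4, 88.1], [-61.4, -18.6, 87.7]]
200 [[-65.0, -13.5, 88.7], [-64.8, -16.4, 89.3], [-64.8, -18.6, 89.5]]
210 [[-68.0, -13.5, 91.9], [-67.6, -16.4, 93.4], [-67.9, -18.6, 92.2]]
220 [[-71.6, -13.5, 92.6], [-71.0, -16.4, 94.7], [-71.2, -18.6, 94.0]]
230 [[-74.3, -13.5, 96.5], [-74.5, -16.4, 95.5], [-74.4, -18.5, 96.0]]
240 [[-77.6, -13.5, 97.7], [-76.8, -16.3, 100.4], [-77.2, -18.5, 99.1]]
250 [[-80.8, -13.5, 99.5], [-80.1, -16.3, 101.4], [-79.8, -18.4, 102.3]]
260 [[-84.1, -13.5, 100.8], [-83.4, -16.3, 102.6], [-83.4, -18.4, 102.7]]
270 [[-86.8, -13.5, 103.7], [-85.9, -16.3, 105.9], [-86.1, -18.4, 105.2]]
280 [[-88.0, -13.5, 109.7], [-87.8, -16.2, 110.2], [-87.5, -18.2, 111.0]]
290 [[-90.7, -13.5, 112.0], [-90.8, -16.2, 111.8], [-91.5, -18.3, 110.1]]
300 [[-93.4, -13.5, 114.0], [-93.0, -16.2, 114.8], [-93.6, -18.2, 113.6]]
310 [[-96.2, -13.6, 115.8], [-96.1, -16.2, 116.0], [-96.1, -18.2, 115.9]]
320 [[-98.7, -13.6, 117.9], [-99.2, -16.2, 117.1], [-98.0, -18.1, 119.2]]
330 [[-102.1, -13.6, 118.5], [-101.2, -16.2, 120.0], [-101.0, -18.1, 120.5]]
340 [[-104.7, -13.6, 120.4], [-103.7, -16.2, 122.1], [-104.1, -18.1, 121.4]]
```

View pics/w13c.png

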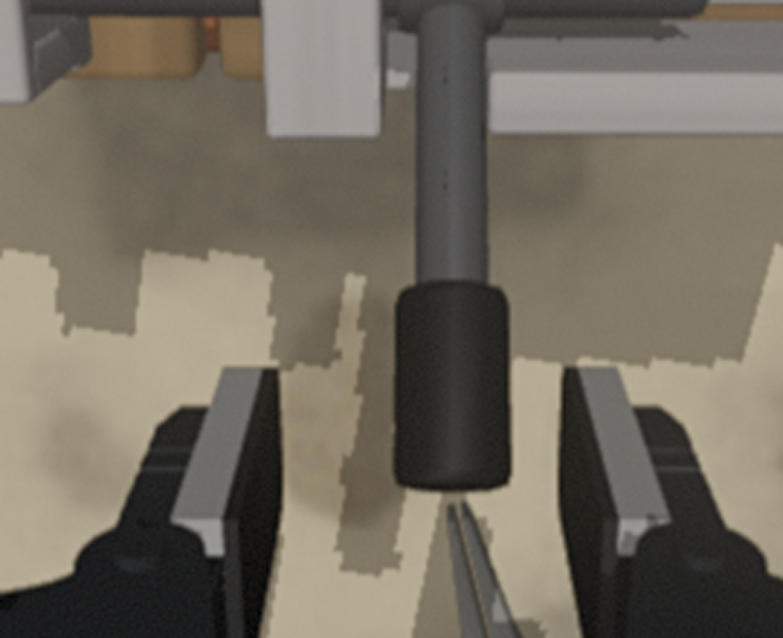

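arm_command([
  [3.6,[0,-0.37,1.0],0],
  [3.6,[0.6,0.1,1.03],0],
  [3.6,[0.71,0.12,0],0],
  [3.6,[0,0,0],0],
  [2.4,[0,0,0],0],
  [0.6,[0,0,0],0],
  [0.6,[0,0,0],0],
  [0.6,[0,0,0],0],
  [0.6,[0,0,0],0],
], grip_force=40)

```text
clock: 13.15
position: [0.5139, -0.2217, 0.1106]
ee_rot: [-0.542, 0.542, -0.454, 0.454]
contact_force: [-0.3, -0.5, 0.2]
width: 0.0057
```

```bash
python3 -c "
from h import *
st();d=shot('wrist','w14');crop('w14',180,180,450,400,2.9,'w14c')
for v in range(210,350,10): print(v,[ch(w(d,u,v)).tolist() for u in (325,)])
"
```

```text
t 13.15 pos [ 0.5139 -0.2217  0.1106] chest [-98.5 -17.6 110.6] yaw -1.395 F chest [-0.35 -0.44] 0.22 w 0.0057
210 [[-61.8, -17.8, 86.7]]
220 [[-65.3, -17.8, 90.1]]
230 [[-69.1, -17.8, 92.1]]
240 [[-72.9, -17.8, 94.2]]
250 [[-76.7, -17.8, 95.9]]
260 [[-79.9, -17.8, 99.1]]
270 [[-84.2, -17.9, 99.4]]
280 [[-87.4, -17.9, 102.5]]
290 [[-90.3, -17.9, 106.1]]
300 [[-93.4, -17.9, 108.8]]
310 [[-97.2, -17.9, 110.0]]
320 [[-99.7, -17.9, 113.7]]
330 [[-103.9, -17.9, 114.1]]
340 [[-106.5, -17.9, 117.4]]
```

View pics/w14c.png

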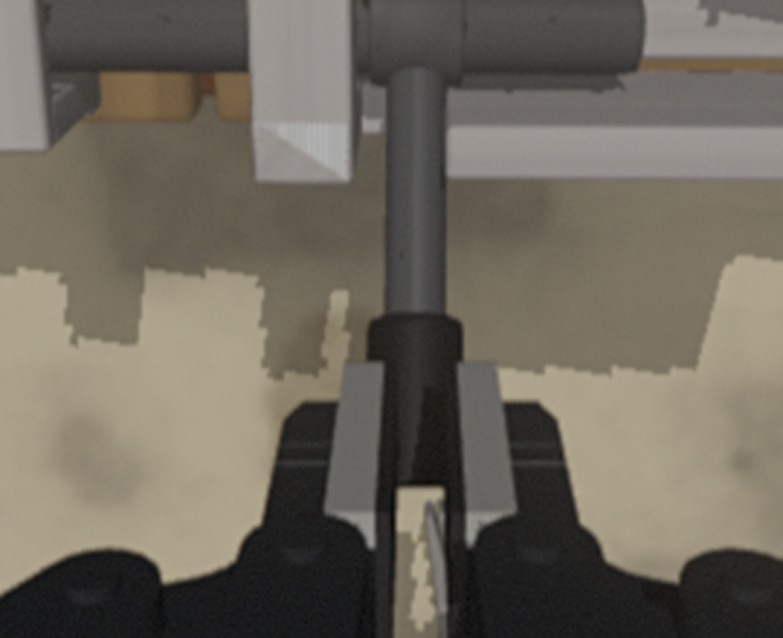

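arm_command([
  [1.2,[0,0,0],0],
  [1.2,[0,0,0],0],
  [1.2,[0,0,0],0],
], grip_force=25)

```text
clock: 13.5
position: [0.5141, -0.2216, 0.1107]
ee_rot: [-0.542, 0.542, -0.454, 0.454]
contact_force: [1.0, -0.6, -0.2]
width: 0.012
```

```bash
python3 -c "
from h import *
st();d=shot('wrist','w15');crop('w15',180,180,450,400,2.9,'w15c');shot('side','side15');crop('side15',290,100,390,240,4,'s15c')
for v in range(210,350,20): print(v,[ch(w(d,u,v)).tolist() for u in (325,)])
"
```

```text
t 13.5 pos [ 0.5141 -0.2216  0.1107] chest [-98.4 -17.6 110.7] yaw -1.395 F chest [ 0.83 -0.76] -0.23 w 0.012
210 [[-61.7, -17.8, 86.8]]
230 [[-69.2, -17.8, 91.3]]
250 [[-76.4, -17.8, 96.6]]
270 [[-83.6, -17.9, 100.8]]
290 [[-89.6, -17.9, 107.4]]
310 [[-96.7, -17.9, 111.0]]
330 [[-103.5, -17.9, 114.6]]
```

View pics/w15c.png

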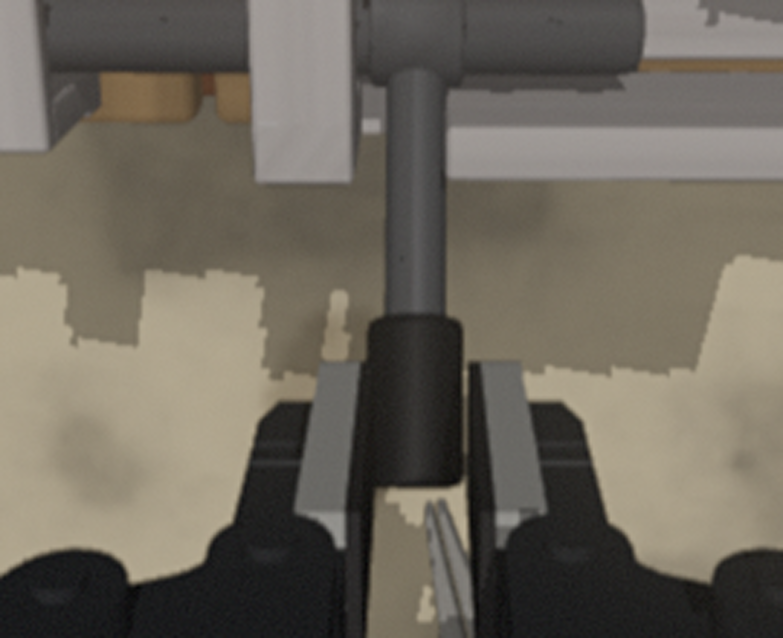

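View pics/s15c.png

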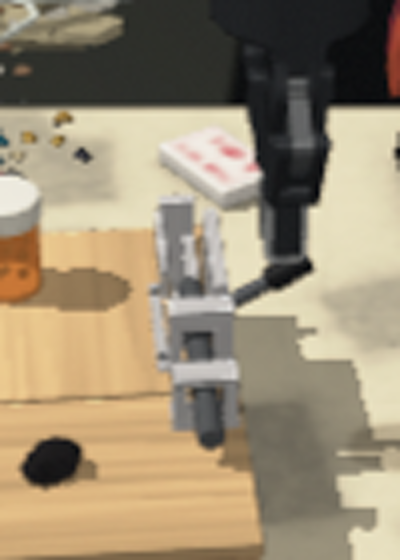

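```bash
python3 -c "
from h import *
d=load('side15')
for z in (.0937,.1037,.113): print(z,proj(d,C(-.0984,-.0176+.007,z)),proj(d,C(-.0984,-.0176+.018,z)))
for p in [(361,158),(361,162),(361,165),(363,168),(358,150)]: print(p,ch(w(d,*p)))
crop('side15',325,120,385,190,10,'s15d')
d=load('side4');print(proj(d,C(-.0484,-.0848,.113)))
"
```

```text
0.0937 [360.93532651 174.06747141] [361.54020726 177.09310863]
0.1037 [361.05450003 169.95061684] [361.6641444  172.96174504]
0.113 [361.16667007 166.07569751] [361.78080952 169.07278963]
(361, 158) [-95.9   2.5 140.3]
(361, 162) [-96.7  -1.9 128.3]
(361, 165) [-97.   -3.1 120.5]
(363, 168) [-102.1   -9.1  109.1]
(358, 150) [-87.1  23.2 171.5]
[333.85871747 148.18272572]
```

View pics/s15d.png

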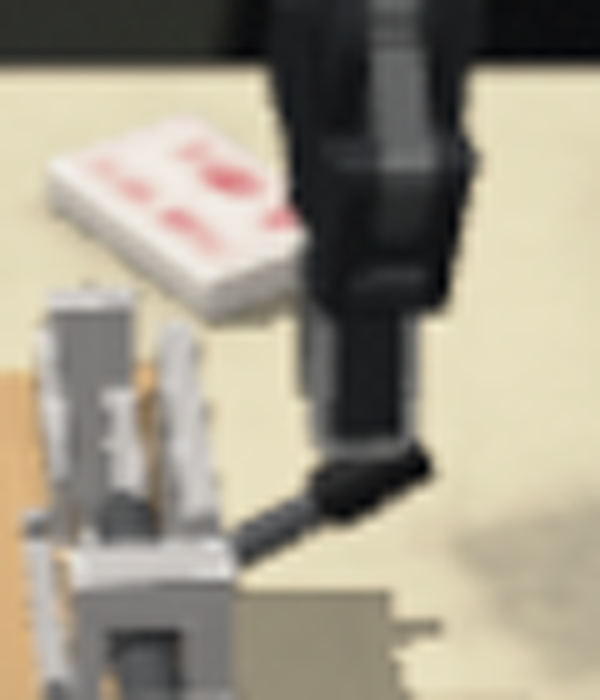

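```bash
python3 -c "
from h import *
d=load('w15')
for a,b in [(340,372),(335,400),(320,500),(500,372),(505,400),(520,500),(355,372),(358,450)]:
  print((a,b),ch(w(d,int(180+a/2.9),int(180+b/2.9))))
d=load('w13')
for a,b in [(250,372),(200,500),(595,372),(640,500)]:
  print((a,b),ch(w(d,int(180+a/2.9),int(180+b/2.9))))
d=load('side15')
for v in range(130,172,3): print(v,[ch(w(d,u,v)).tolist() for u in (358,361,364)])
"
```

```text
(340, 372) [-87.9  -7.8 126.6]
(335, 400) [-87.8  -7.6 133.6]
(320, 500) [-88.6  -7.4 153.9]
(500, 372) [-87.8 -27.4 126.7]
(505, 400) [-88.5 -27.8 132.2]
(520, 500) [-88.4 -27.7 154.1]
(355, 372) [-87.9  -9.6 126.6]
(358, 450) [-87.8 -10.9 145.5]
(250, 372) [-100.5    7.8  105.9]
(200, 500) [-100.7    9.3  133.9]
(595, 372) [-100.3  -34.6  106. ]
(640, 500) [-100.2  -35.1  134.4]
130 [[-87.7, 11.5, 207.4], [-93.1, 12.8, 207.9], [-96.4, 30.9, 217.7]]
133 [[-88.4, 6.7, 198.4], [-91.9, 23.7, 207.7], [-95.2, 41.2, 217.4]]
136 [[-84.6, 39.7, 210.9], [-89.5, 43.9, 213.0], [-94.8, 45.0, 213.4]]
139 [[-84.5, 41.0, 205.4], [-89.5, 45.2, 207.6], [-94.7, 47.6, 208.7]]
142 [[-84.8, 39.8, 198.5], [-90.0, 42.4, 199.7], [-96.2, 37.7, 196.7]]
145 [[-85.7, 33.0, 188.1], [-91.3, 33.5, 188.1], [-96.9, 33.3, 187.7]]
148 [[-86.7, 26.5, 177.8], [-93.0, 21.0, 174.2], [-99.1, 18.6, 172.4]]
151 [[-87.4, 21.2, 168.0], [-93.5, 18.2, 165.9], [-99.4, 17.3, 165.0]]
154 [[-89.8, 2.2, 149.6], [-96.2, -1.7, 146.9], [-101.4, 3.8, 149.9]]
157 [[-90.0, 1.8, 142.5], [-96.4, -1.3, 140.3], [-101.6, 4.0, 143.2]]
160 [[-90.1, 2.3, 135.9], [-96.7, -3.0, 132.2], [-102.3, 0.4, 134.1]]
163 [[-90.3, 2.3, 129.0], [-96.5, 0.0, 127.2], [-102.1, 3.2, 128.8]]
166 [[-93.1, -19.8, 107.6], [-98.8, -16.4, 109.4], [-104.1, -10.1, 113.2]]
169 [[-92.1, -10.2, 106.6], [-98.1, -9.8, 106.5], [-104.5, -11.8, 104.9]]
```

arm_command([
  [2.4,[0,0,0],0],
  [3.8,[0,0,0],0],
  [3.8,[0,0,0],0],
  [3.8,[-0.2,-0.03,-0.8],0],
  [3.8,[-0.22,-0.04,-1.0],0],
  [3.8,[0,0,-1.0],0],
  [3.8,[0,0,-1.0],0],
  [3.8,[0,0,0],0],
  [3.8,[0,0,0],0],
], grip_force=20)

```text
clock: 14.5
position: [0.5097, -0.2222, 0.0722]
ee_rot: [-0.542, 0.542, -0.455, 0.454]
contact_force: [-0.2, -0.2, -0.8]
width: 0.0381
```

```bash
python3 -c "
from h import *
st();d=shot('wrist','w16');crop('w16',180,180,450,400,2.9,'w16c');shot('side','side16');crop('side16',290,100,390,240,4,'s16c')
for v in range(160,330,15): print(v,[ch(w(d,u,v)).tolist() for u in (325,)])
"
```

```text
t 14.5 pos [ 0.5097 -0.2222  0.0722] chest [-102.8  -17.4   72.2] yaw -1.395 F chest [-0.26 -0.14] -0.78 w 0.0381
160 [[-43.6, -17.5, 60.0]]
175 [[-46.4, -17.4, 79.1]]
190 [[-50.3, -17.4, 85.5]]
205 [[-55.1, -17.5, 86.7]]
220 [[-60.4, -17.5, 86.3]]
235 [[-65.0, -17.5, 88.4]]
250 [[-68.9, -17.5, 92.5]]
265 [[-73.5, -17.5, 94.2]]
280 [[-77.9, -17.6, 96.4]]
295 [[-81.8, -17.6, 99.6]]
310 [[-86.2, -17.6, 101.5]]
325 [[-89.4, -17.6, 105.4]]
```

View pics/w16.png

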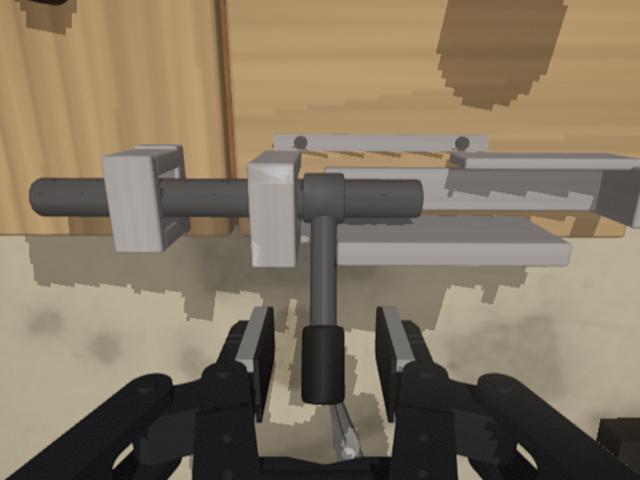

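View pics/s16c.png

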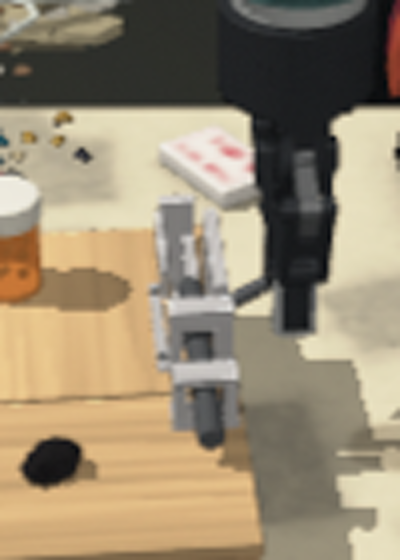

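arm_command([
  [2.5,[0,0,0],0],
  [1.6,[0,0,0],0],
  [1.2,[0,0,0],0],
  [1.0,[0,0,0],0],
  [1.0,[0,0,0],0],
  [1.0,[0,0,0],0],
], grip_force=20)

```text
clock: 15.2
position: [0.5097, -0.2218, 0.0728]
ee_rot: [0.542, -0.542, 0.454, -0.454]
contact_force: [-1.1, 3.4, 1.5]
width: 0.0134
```

```bash
python3 -c "
from h import *
st()"
```

```text
t 15.2 pos [ 0.5097 -0.2218  0.0728] chest [-102.7  -17.    72.8] yaw -1.395 F chest [-0.53  3.59] 1.47 w 0.0134
```

arm_command([
  [1,[-0.03,0.2,0],0],
  [1,[-0.03,0.2,0],0],
  [1,[0,0,0],0],
  [1,[0,0,0],0],
])

```text
clock: 15.6
position: [0.5097, -0.2204, 0.0731]
ee_rot: [-0.541, 0.543, -0.453, 0.455]
contact_force: [-0.8, -5.0, 0.8]
width: 0.0135
```

```bash
python3 -c "
from h import *
st()"
```

```text
t 15.6 pos [ 0.5097 -0.2204  0.0731] chest [-102.4  -15.6   73.1] yaw -1.394 F chest [-1.66 -4.75] 0.84 w 0.0135
```

arm_command([
  [1,[-0.02,0.12,0],0],
  [1,[0,0,0],0],
  [1,[0,0,0],0],
])

```text
clock: 15.9
position: [0.5095, -0.2191, 0.0731]
ee_rot: [-0.541, 0.543, -0.453, 0.455]
contact_force: [-0.7, -4.3, 1.3]
width: 0.0132
```

arm_command([
  [1,[-0.02,0.1,0],0],
  [1,[0,0,0],0],
  [1,[0,0,0],0],
])

```text
clock: 16.2
position: [0.5093, -0.2181, 0.0731]
ee_rot: [-0.541, 0.543, -0.453, 0.455]
contact_force: [-1.2, -4.9, 1.4]
width: 0.0129
```

```bash
python3 -c "
from h import *
st();d=shot('wrist','w17');crop('w17',230,130,400,330,3,'w17c')
for v in range(190,330,15): print(v,[ch(w(d,u,v)).tolist() for u in (325,)])"
```

```text
t 16.2 pos [ 0.5093 -0.2181  0.0731] chest [-102.4  -13.3   73.1] yaw -1.394 F chest [-1.98 -4.65] 1.41 w 0.0129
190 [[-50.3, -13.2, 85.3]]
205 [[-55.3, -13.3, 85.8]]
220 [[-60.4, -13.3, 85.9]]
235 [[-64.9, -13.3, 88.7]]
250 [[-69.1, -13.3, 92.2]]
265 [[-73.3, -13.3, 95.1]]
280 [[-77.6, -13.3, 97.5]]
295 [[-81.9, -13.3, 99.8]]
310 [[-85.8, -13.3, 102.7]]
325 [[-89.2, -13.3, 106.3]]
```

View pics/w17c.png

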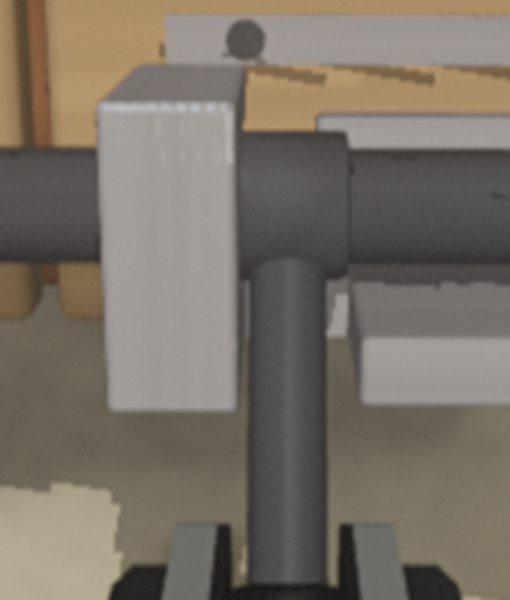

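arm_command([
  [1,[-0.01,0.08,0],0],
  [1,[0,0,0],0],
  [1,[-0.28,-0.05,-0.49],0],
  [1,[-0.23,-0.04,-0.51],0],
  [1,[-0.18,-0.03,-0.53],0],
  [1,[0,0,0],0],
  [1,[0,0,0],0],
])

```text
clock: 16.95
position: [0.5034, -0.2182, 0.0575]
ee_rot: [-0.542, 0.542, -0.453, 0.456]
contact_force: [2.0, -5.2, 1.4]
width: 0.0133
```

```bash
python3 -c "
from h import *
st();d=shot('wrist','w18');crop('w18',230,100,400,330,2.6,'w18c')
for v in range(160,330,12): print(v,[ch(w(d,u,v)).tolist() for u in (325,)])"
```

```text
t 16.95 pos [ 0.5034 -0.2182  0.0575] chest [-108.2  -12.4   57.5] yaw -1.395 F chest [ 1.13 -5.49] 1.45 w 0.0133
160 [[-47.2, -12.4, 61.0]]
172 [[-48.1, -12.3, 83.8]]
184 [[-51.3, -12.3, 85.7]]
196 [[-54.7, -12.3, 86.8]]
208 [[-58.8, -12.3, 84.6]]
220 [[-62.7, -12.3, 84.2]]
232 [[-66.1, -12.4, 85.4]]
244 [[-69.6, -12.4, 86.5]]
256 [[-73.4, -12.4, 86.7]]
268 [[-76.5, -12.4, 89.0]]
280 [[-80.5, -12.4, 88.8]]
292 [[-84.0, -12.4, 90.2]]
304 [[-87.3, -12.4, 91.8]]
316 [[-91.0, -12.4, 92.4]]
328 [[-94.4, -12.4, 93.8]]
```

View pics/w18c.png

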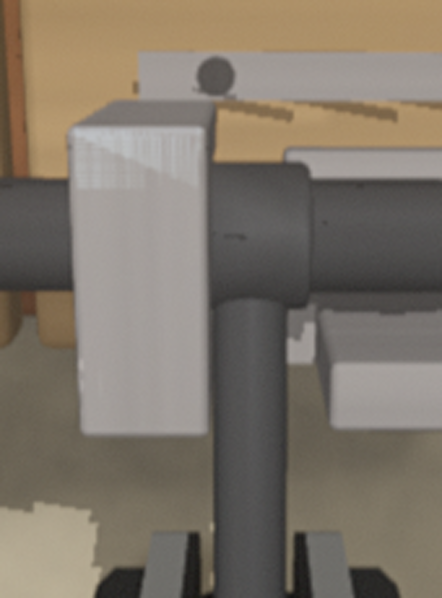

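arm_command([
  [1,[-0.12,-0.02,-0.55],0],
  [1,[-0.07,0,-0.55],0],
  [1,[-0.01,0,-0.5],0],
  [1,[0,0,0],0],
  [1,[0,0,0],0],
])

```text
clock: 17.5
position: [0.5018, -0.2185, 0.0416]
ee_rot: [0.542, -0.542, 0.452, -0.456]
contact_force: [2.0, -6.0, 0.6]
width: 0.0132
```

```bash
python3 -c "
from h import *
st();d=shot('wrist','w19')
for v in range(160,330,12): print(v,[ch(w(d,u,v)).tolist() for u in (325,)])"
```

```text
t 17.5 pos [ 0.5018 -0.2185  0.0416] chest [-109.9  -12.4   41.6] yaw -1.395 F chest [ 0.95 -6.23] 0.58 w 0.0132
160 [[-47.3, -12.3, 59.4]]
172 [[-47.5, -12.2, 83.6]]
184 [[-50.4, -12.2, 84.9]]
196 [[-53.2, -12.2, 86.8]]
208 [[-56.7, -12.2, 85.3]]
220 [[-60.3, -12.2, 83.9]]
232 [[-64.4, -12.3, 81.4]]
244 [[-67.7, -12.3, 81.8]]
256 [[-71.3, -12.3, 81.8]]
268 [[-74.7, -12.3, 82.2]]
280 [[-78.6, -12.3, 81.7]]
292 [[-81.9, -12.3, 82.6]]
304 [[-86.1, -12.4, 81.6]]
316 [[-89.7, -12.4, 82.3]]
328 [[-93.9, -12.4, 81.8]]
```

arm_command([
  [1,[0,0,-0.15],0],
  [1,[0,0,0],0],
  [1,[0,0,0],0],
])

```text
clock: 17.85
position: [0.5018, -0.2186, 0.0403]
ee_rot: [0.542, -0.542, 0.452, -0.456]
contact_force: [1.5, -6.3, 1.2]
width: 0.013
```

arm_command([
  [1,[0,0,-0.1],0],
  [1,[0,0,0],0],
  [1,[0,0,0],0],
])

```text
clock: 18.15
position: [0.5019, -0.2186, 0.0394]
ee_rot: [0.542, -0.542, 0.452, -0.456]
contact_force: [2.1, -6.2, 2.9]
width: 0.0135
```

arm_command([
  [1,[0,0,-0.1],0],
  [1,[0,0,0],0],
  [1,[0,0,0],0],
])

```text
clock: 18.45
position: [0.5019, -0.2186, 0.0389]
ee_rot: [0.542, -0.542, 0.452, -0.456]
contact_force: [0.1, -5.8, 5.7]
width: 0.0133
```

```bash
python3 -c "
from h import *
st();d=shot('wrist','w20')
for v in range(232,330,12): print(v,[ch(w(d,u,v)).tolist() for u in (325,)])"
```

```text
t 18.45 pos [ 0.5019 -0.2186  0.0389] chest [-109.8  -12.5   38.9] yaw -1.395 F chest [-0.88 -5.69] 5.72 w 0.0133
232 [[-63.2, -12.3, 82.2]]
244 [[-66.8, -12.3, 81.7]]
256 [[-70.1, -12.3, 82.0]]
268 [[-74.0, -12.4, 81.2]]
280 [[-77.8, -12.4, 80.6]]
292 [[-81.3, -12.4, 80.9]]
304 [[-84.8, -12.4, 81.4]]
316 [[-89.3, -12.4, 80.1]]
328 [[-93.0, -12.5, 80.6]]
```

arm_command([
  [1,[0,0,0.1],0],
  [1.5,[0,0,0],0],
  [1.8,[0,0,0],0],
  [2.2,[0,0,0],0],
  [2.8,[0,0,0],0],
  [3.6,[0,0,0],0],
  [4,[0,0,0],0],
  [4,[0,0,0],0],
])

```text
clock: 19.3
position: [0.4988, -0.2158, 0.0384]
ee_rot: [-0.542, 0.542, -0.455, 0.453]
contact_force: [0.2, -0.2, 0.3]
width: 0.04
```

```bash
python3 -c "
from h import *
st();d=shot('wrist','w21')
for v in range(232,330,12): print(v,[ch(w(d,u,v)).tolist() for u in (330,)])"
```

```text
t 19.3 pos [ 0.4988 -0.2158  0.0384] chest [-112.4   -9.2   38.4] yaw -1.395 F chest [ 0.18 -0.23] 0.3 w 0.04
232 [[-68.6, -10.7, 71.5]]
244 [[-72.3, -10.8, 71.4]]
256 [[-101.2, -11.8, 1.7]]
268 [[-108.0, -11.9, -0.3]]
280 [[-114.3, -12.0, -0.3]]
292 [[-120.6, -12.0, 0.0]]
304 [[-126.9, -12.1, 0.4]]
316 [[-133.0, -12.1, 1.5]]
328 [[-140.9, -12.2, -0.6]]
```

View pics/w21.png

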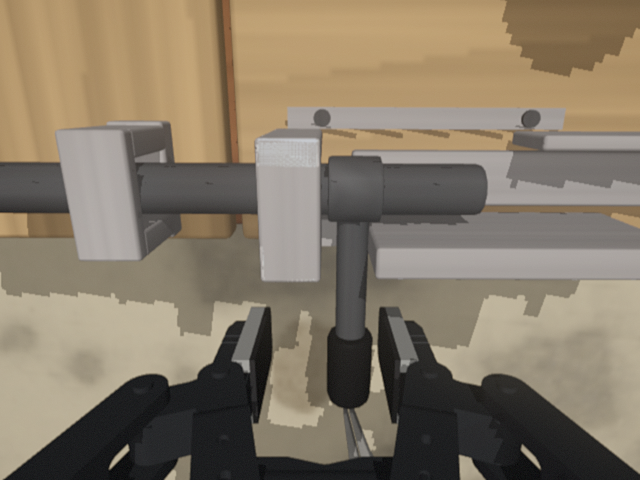

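arm_command([
  [4.2,[0.08,-0.5,0],0],
  [5,[0,0,0],0],
  [6,[0,0,0],0],
  [6,[0,0,0],0],
  [6,[0,0,1],0],
  [6,[0,0,2],0],
  [6,[0,0,3],0],
  [6,[-0.5,0,4],0],
  [6,[-0.5,0,4],0],
  [6,[0,0,3],0],
  [6,[0,0,0],0],
])

```text
clock: 20.45
position: [0.4931, -0.2232, 0.2148]
ee_rot: [0.543, -0.541, 0.45, -0.458]
contact_force: [0.6, -0.3, 0.2]
width: 0.0601
```

```bash
python3 -c "
from h import *
st();d=shot('wrist','w22');crop('w22',150,100,500,350,2.2,'w22c');shot('top','top22');shot('side','side22');crop('side22',260,110,400,270,4,'s22c')
def fit(d,us):
  for u in us:
    print(u,[ch(w(d,u,v)).tolist() for v in range(200,330,8)])
fit(d,(320,330))
"
```

```text
t 20.45 pos [ 0.4931 -0.2232  0.2148] chest [-119.2  -15.6  214.8] yaw -1.395 F chest [ 0.51 -0.36] 0.19 w 0.0601
320 [[-100.4, -13.6, 82.4], [-105.9, -13.6, 82.8], [-111.7, -13.7, 82.0], [-117.6, -13.7, 81.6], [-146.7, -13.6, 0.0], [-154.3, -13.6, 0.2], [-162.2, -13.6, -0.7], [-169.8, -13.6, -0.2], [-177.6, -13.6, -0.0], [-185.5, -13.6, 0.2], [-193.3, -13.6, 0.6], [-201.7, -13.6, 0.1], [-210.0, -13.6, -0.1], [-218.0, -13.7, 0.6], [-226.2, -13.7, 1.2], [-235.3, -13.7, 0.2], [-243.8, -13.7, 0.4]]
330 [[-100.4, -20.5, 82.1], [-106.1, -20.6, 81.8], [-111.6, -20.6, 82.3], [-117.7, -20.7, 81.1], [-146.6, -22.6, 0.3], [-154.1, -22.7, 0.8], [-162.2, -22.8, -0.6], [-169.3, -22.8, 1.2], [-177.2, -22.9, 1.0], [-183.5, -22.8, 5.3], [-190.9, -22.9, 6.4], [-196.9, -22.8, 11.2], [-205.0, -22.9, 10.8], [-213.8, -23.0, 9.5], [-226.8, -23.3, 0.1], [-235.2, -23.4, 0.4], [-243.9, -23.4, 0.2]]
```

View pics/w22c.png

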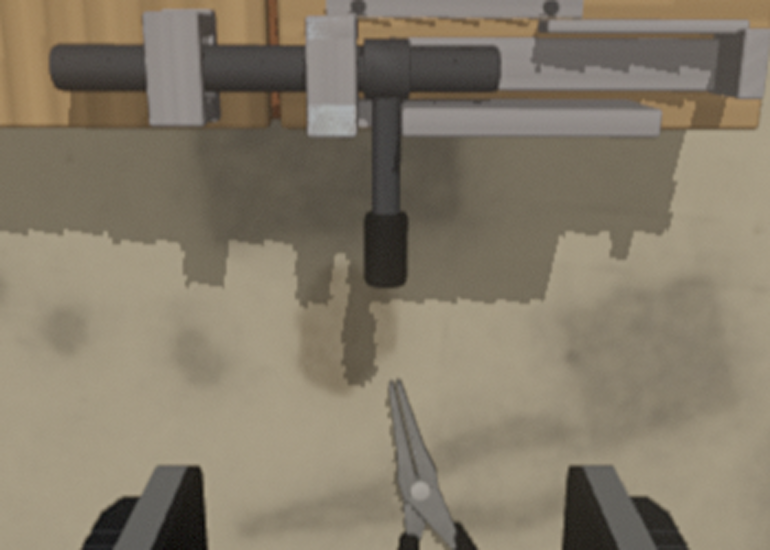

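View pics/s22c.png

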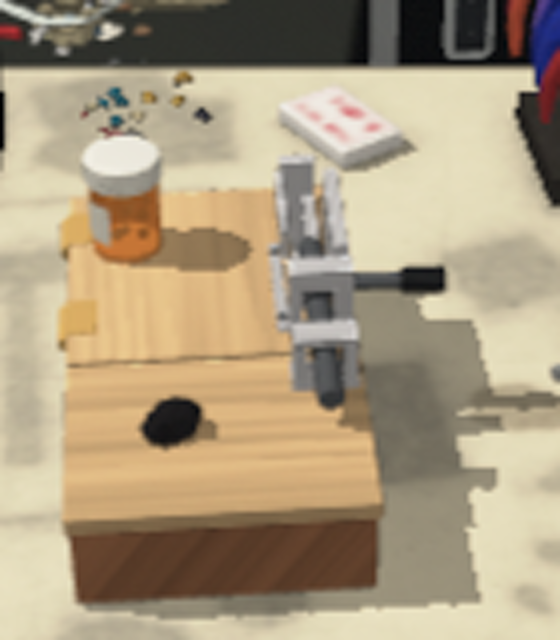

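```bash
python3 -c "
from h import *
d=load('w22')
P=np.array([ch(w(d,u,v)) for u in range(322,329) for v in range(148,194)])
m=(P[:,0]<-62)&(P[:,0]>-86)&(P[:,2]>70);p=np.polyfit(P[m][:,0],P[m][:,2],1);print('shank',m.sum(),p,'a',np.pi/2-np.arctan(-p[0]),'z at -74',np.polyval(p,-74))
P=np.array([ch(w(d,u,v)) for u in range(322,330) for v in range(194,230)])
m=(P[:,0]<-90)&(P[:,0]>-121)&(P[:,2]>70);p=np.polyfit(P[m][:,0],P[m][:,2],1);print('knob',m.sum(),p,'a',np.pi/2-np.arctan(-p[0]),P[m].mean(0))
a=cv2.imread('pics/top22.png');b=cv2.imread('pics/top0.png')
# bystanders in side
s0=load('side0')['pixels'].astype(int);s1=load('side22')['pixels'].astype(int)
D=np.abs(s0-s1).sum(-1)>60
for n,(u0,v0,u1,v1) in dict(jar=(278,140,303,178),stone=(292,205,313,224),block=(355,325,402,370)).items(): print(n,D[v0:v1,u0:u1].mean())
print(manip.get_state()['clock'])
"
```

```text
shank 217 [2.04829883e-02 8.26039921e+01] a 1.5912764512606068 z at -74 81.0882509661821
knob 279 [-3.07025016e-02  7.88084489e+01] a 1.5401034669362408 [-108.2702509   -17.45913978   82.13261649]
jar 0.0
stone 0.0
block 0.0
20.6
```

```bash
python3 -c "
from h import *
print(manip.sign_off())"
```

```text
the job is handed in; nothing more can be done
None
```

The chest is bolted. I slid the bolt to its stop with the handle up, turned the handle fully down into the keeper notch, let go and moved the arm clear. I handed it in at about 20.6 s of the 54 s allowed.

- **Stop:** I felt it at about 72 mm of travel. The force along the slide rose from about 5 N, which is just the spring and friction, to 7 N. The push on the stop stayed at about 2 to 4.5 N throughout.
- **Slip and regrip:** The first pinch held only the tip of the knob. Both cameras showed the fingertips about 15 mm behind the reported TCP, where the description says 17 mm ahead, a disagreement of about 32 mm. The handle lagged and stayed at about 0.9 rad, with the shank already inside the notch.
    - I opened the fingers there, so the bolt was let go once, part-way down, and sprang back about 4 mm against the notch wall.
    - A close at 40 N then missed the knob and nudged the handle down to about 1.0 rad.
    - I regripped lower and pushed the bolt back to about where it had met the stop, though no clear rise in force confirmed contact this time. I held it there for the rest of the turn.
- **Largest forces:** The tool's force peaked at about 10 N sideways and 9 N upward during the slipping. It was 5.7 N upward when the handle met its lower limit.
- **Last checks:** With nothing touching it, a fit to the shank gives 1.59 rad. A fit to the short knob gives 1.54 rad, but the knob's height agrees with 1.60. The handle sits at about chest y = -17 mm, roughly 4 mm back from the stop as expected. The jar, stone and block are unchanged in the side view.

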